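# Open the vial photo stand and lay the vial in it

### The arm

A 7-joint arm with a two-finger parallel gripper is mounted at the origin on the work surface; the furniture and walls round the work are solid. World frame = base frame: x ahead of the robot, y to its left, z up, the work surface at z = 0. Lengths are in m, angles in rad, forces in N, time in s.
With the tool pointing down it reaches from about 0.4 to 0.925 m from the base axis. Payload 4.1 kg.
Tool frame: the origin (TCP) lies on the front face of the gripper's body, between the roots of the fingers; the fingertips stand 73 mm ahead of it and the grasp point (between the pads) lies 54 mm ahead of it (r.tcp_to_tips is the distance from the TCP to the fingertips, in m); z points along the fingers, y is the direction in which the jaws open and shut (so a half turn about z gives the same grasp; the last joint's range is limited). The gripper opens to 85 mm and grips with 20 to 120 N. Pads are 22 mm wide; open, the fingers measure 114 mm over their backs; the gripper's body (76 mm by 85 mm) begins 54 mm behind the grasp point. The pads swing forward as they close: fully open they stand 13 mm farther back than shut.
Start: joints at [-1.342, 0.398, 0.045, 1.537, -0.019, 1.207, -0.051], TCP at [0.209, 0.615, 0.304] pointing down, gripper open.
Joint ranges: [-2.82, 2.82], [-0.49, 2.23], [-1.37, 1.46], [0, 2.46], [-1.36, 4.5], [0.23, 2], [-2.94, 2.94]. Speed limits (rad/s): [2.57, 2.57, 3.14, 3.14, 3.14, 3.14, 3.14].

### API

Orientations are given as a unit quaternion [x, y, z, w].
In Python, from plant import monitor, eyes, r gives the robot as it stands. The module is installed in compiled form; this text tells all that it offers.
- The arm moves only by the tool carry_out, never from a script. Its argument "rows" is a list of rows, each an object of numbers: "wx", "wy", "wz": the turn, a rotation vector about the world's x, y, z in rad; "dx", "dy", "dz": the shift along the world's x, y, z in m; "gripper": the closure, from 0 (fully open) to 1 (shut). A call has 1 to 20 rows; each row shifts and turns the commanded pose from where the row before left it; what a row does not reach is not made up. A row lasts 1/8 s, in which the tool goes at most 62.5 mm and 10.7 degrees, less where a joint would pass 70% of its speed; a pose out of reach is approached as far as the arm can. A call with a gripper value outside its range is refused whole. The fingers move at their own pace and stop on an object; "squeeze" is the grip in N (left out, the last holds). Time passes only in rows, so rows that do not move let the fingers close. It gives the time, the measured TCP pose, the force and the opening at its end, in the units of the state.
- monitor.read_state(): the state, without advancing time (a new reading comes with each control period).
- eyes.snapshot(name): name is "side" or "top"; returns a dict with "image" (420x560x3 uint8, red, green, blue), "fov_y" (degrees; the focal length in pixels is half the picture's height over the tangent of half this angle, whatever the lens; pixels are square), "cx", "cy" (the principal point, pixels), "cam_to_world" (4x4, takes a point from camera to world coordinates). Camera axes: x right, y up, looking along -z (the intrinsics and any distortion apply to the point x, -y, -z); pixel columns grow to the right and rows downward; lengths in m; the calibration is good to about 2 mm. A picture is of the moment at which its call begins. There is no depth.
- r.finish_job(): hands the job in, once; it reports no verdict.
The state is a dict: "time_s": time; "joint_pos": joint angles; "qd": joint speeds; "tau": joint torques, N m; "eef_pos": TCP position; "orientation": TCP orientation; "contact_force": force on the tool from outside, world axes, zero at the start; "moment": the same for the moment, N m; "width": finger opening in m.
Only numpy, scipy, OpenCV 4.12 (cv2) and the standard library are available. Lean on these libraries where they do the work, as an engineer would, in place of code of your own. Each camera call takes 0.05 s, during which the arm holds its last target.

### The job

Get the vial photo stand ready: first lift off the white bottle that was left standing on its base, in the way of the flap, and stand it upright on the bare table. Then swing the stand's flap by its bar up and right over to the other side and lower it gently, without letting it drop, until it lies fully down on the rest posts there. Finally pick up the pale vial that lies on its side on the table and lay it gently on its side on the two rails of the uncovered cradle, between the end stops; leave everything else where it is.

Things in the scene. Friction and masses are not known exactly. Their poses are not given: they have to be found in the camera images.
- stand: Vial photo stand, fixed; origin under the centre of its aluminium base plate (104 mm along x, 230 along y, 10 thick). Hinge along its x at y = 0. Cradle on the +y half (under the flap at the start), landing half on -y. Uprights 16 mm deep, 76 high at x +-46, y 0; rest posts 12 mm thick, 67.5 high at x +-40, y +-98. Its y is within 0.3 rad of the table's y.
- flap (a joint): Flap angle: 0 = closed, level over the cradle, toward the stand's +y; 1.57 = straight up; 3.14 = level on the rest posts of the landing half, toward -y (its stop). Hinge almost frictionless: the flap falls by its own weight. About 0.2 kg, white sheet 84 mm wide, 5 mm thick (side ribs 8 mm), reaching 104 mm from the hinge.
- flap_bar (a point): Centre of the flap's grip bar: round steel, 10 mm thick, parallel to the hinge, a loop at the flap's free edge, 145 mm from the hinge axis; 62 mm free between the loop's arms, 36 mm open gap between bar and sheet; can be gripped from either face. Moves with the flap; at 0 and at 3.14 it is 70 mm above the table.
- flap_hinge (a point): Middle of the hinge axis, 70 mm above the table; axes as the stand's. The hinge axis is its x.
- cradle_seat (a point): Where the vial's middle belongs, 45 mm above the table, at x 0, y 58 mm of the stand; axes as the stand's. Two rails along x at y +-7 mm (tops 33 mm above the table) on a 15 mm wide black block; end stops 18 mm wide, 42 high, inner faces at x +-35, so the 60 mm vial has 5 mm to spare at each end. Beside the block it is free down to the base plate (10 mm above the table).
- landing (a point): A point on top of the base plate on the landing half, x = 0, y = -50 mm of the stand, 10 mm above the table: the flap comes down above it and nothing tall may stand here.
- vial_mid (a point): Centre of the pale, translucent glass vial with white cap, about 22 g, 27 mm thick, 60 mm long (cap end 22 mm thick, 12 mm long); z is its long axis, toward the cap. It starts lying on the table and rolls if pushed from one side. Either end may point either way in the cradle.
- bottle_mid (a point): Centre (half-way up) of the white bottle, 44 mm thick, 86 mm tall, body of full thickness up to about 70 mm, about 80 g; z is its axis, up when upright. Its centre is 43 mm above what it stands on. It starts standing on the base plate of the stand, near the landing point.
- bottle: The same white bottle; origin at the centre of its underside.
- vial: The same pale vial; origin at the centre of its bottom end.
- brown_vial: Bystander: brown vial with black cap, standing, 27 mm thick, 60 mm tall; origin at the centre of its underside.
- petri_dish: Bystander: flat petri dish, 62 mm wide, 13 mm high; origin at the centre of its underside.
- tip_box: Bystander: pipette tip box, 102 x 70 mm, 57 mm high; origin at the centre of its underside, x is its long way.
- beaker: Bystander: plastic beaker, 57 mm wide, 70 mm high; origin at the centre of its underside.
- timer: Bystander: bench timer lying flat, 66 x 60 mm, 20 mm high; origin at the centre of its underside.
- parts_cabinet: Grey drawer cabinet fixed on the table, 214 (its x) x 300 (its y) mm, 215 mm high; origin at the centre of its underside.
Mind the look-alikes: they are no part of the job. Leave any purple or turquoise look-alike of the bottle alone.

How it is judged:
By the outcome, as a careful person would: the job done as asked, in the order asked, and still so for the second after the job is handed in, with the robot touching nothing.
It also fails if it takes over 69 s, if anything falls off the work surface, if the arm or the gripper's body presses on something with over 40 N, if the wrist force passes 120 N, or if a joint passes its speed limit or range.

## Working session

There is one attempt and no reset: what is moved stays moved. The work goes in short steps, Python scripts to look and compute and a tool call to move; the robot and the scene stay as the last step left them, time stands still between calls to the robot, and variables do not carry over. Pictures are saved under pics/ and viewed, and the job is handed in when it is done.

Besides the shell and the picture viewer there is one more tool, called after ">>>" as name([rows], argument=value, ...), one row to a line, values as JSON. carry_out: Moves the arm, as the interface text tells. Its arguments: {"type":"object","properties":{"rows":{"type":"array"},"squeeze":{"type":"number"}},"required":["rows"]}

```bash
mkdir -p pics; cat > h.py <<'E'
import numpy as np, cv2
from plant import monitor, eyes, r
def snap(n,f):
    s=eyes.snapshot(n); cv2.imwrite('pics/'+f+'.png',s['image'][:,:,::-1]); np.save('pics/%s.npy'%f,s,allow_pickle=True); return s
def load(f): return np.load('pics/%s.npy'%f,allow_pickle=True).item()
E
python3 - <<'E'
from h import *
for n in('side','top'):
    s=snap(n,n+'0'); print({k:v for k,v in s.items() if k!='image'})
st=monitor.read_state(); print(st); print(r.tcp_to_tips)
E
```

```text
{'fov_y': 53.06692037927284, 'cx': 285.67078978674925, 'cy': 215.81191963908583, 'cam_to_world': array([[-0.95854146,  0.14938034, -0.24265983,  0.30206125],
       [-0.28459268, -0.45904006,  0.84159921,  0.71226325],
       [ 0.01432779,  0.87576694,  0.48252148,  0.56190897],
       [ 0.        ,  0.        ,  0.        ,  1.        ]])}
{'fov_y': 46.90574826299913, 'cx': 289.76848228868573, 'cy': 210.3245512616859, 'cam_to_world': array([[-0.01609166,  0.99482855, -0.10028567,  0.4330848 ],
       [-0.9993399 , -0.0192692 , -0.03079712, -0.1204701 ],
       [-0.03257028,  0.09972389,  0.99448194,  1.1118192 ],
       [ 0.        ,  0.        ,  0.        ,  1.        ]])}
{'time_s': 0.1, 'joint_pos': array([-1.34196128,  0.39912094,  0.04507259,  1.53778716, -0.01869764,
        1.20689549, -0.05071555]), 'qd': array([-8.96534665e-05, -1.31146853e-03, -9.61520834e-04, -1.40716867e-03,
       -1.43707694e-03,  5.98322063e-04, -2.01822852e-03]), 'tau': array([ 3.94933537e-03, -4.76261115e+01,  1.37004454e+00, -2.54949224e+01,
        1.19693062e-02,  5.03637042e-03, -4.35128499e-06]), 'eef_pos': array([0.20913927, 0.6149551 , 0.30295134]), 'orientation': array([ 1.63153167e-01,  9.86600346e-01, -8.91330102e-04, -7.64527558e-05]), 'contact_force': array([-0.34039022, -0.08615235, -0.16073485]), 'moment': array([ 0.02392869,  0.03351187, -0.03690956]), 'width': 0.0855449091240691}
0.0726
```

```bash
python3 -c "
import cv2
for n in('side0','top0'):
    i=cv2.imread('pics/'+n+'.png'); cv2.imwrite('pics/'+n+'b.png',cv2.resize(i,(800,600),interpolation=cv2.INTER_CUBIC))"
```

```text
(no output)
```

View pics/side0.png

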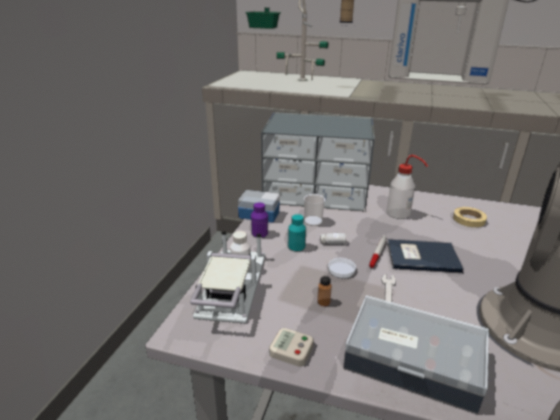

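View pics/top0.png

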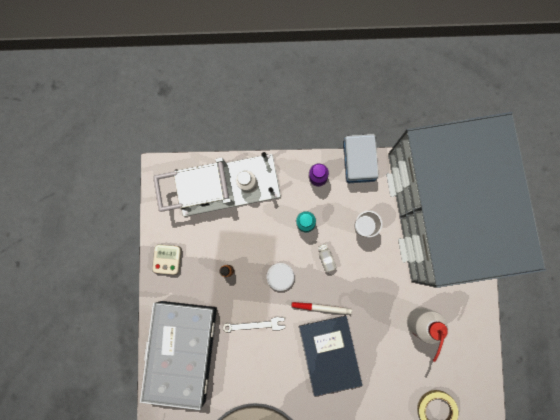

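```bash
cat >> h.py <<'E'
def K(s):
    f=210/np.tan(np.radians(s['fov_y']/2)); return f
def ray(s,u,v):
    f=K(s); d=np.array([(u-s['cx'])/f,-(v-s['cy'])/f,-1.]); T=s['cam_to_world']; return T[:3,3],T[:3,:3]@d
def onz(s,u,v,z):
    o,d=ray(s,u,v); return o+d*(z-o[2])/d[2]
def tri(s1,p1,s2,p2):
    o1,d1=ray(s1,*p1);o2,d2=ray(s2,*p2)
    A=np.stack([d1,-d2],1);t=np.linalg.lstsq(A,o2-o1,rcond=None)[0]
    a=o1+t[0]*d1;b=o2+t[1]*d2; return (a+b)/2,np.linalg.norm(a-b)
def proj(s,P):
    T=s['cam_to_world'];p=T[:3,:3].T@(np.asarray(P)-T[:3,3]);f=K(s);return np.array([s['cx']+f*p[0]/-p[2],s['cy']-f*p[1]/-p[2]])
def crop(s,f,x0,x1,y0,y1,k):
    cv2.imwrite('pics/%s.png'%f,cv2.resize(s['image'][y0:y1,x0:x1,::-1],None,fx=k,fy=k,interpolation=cv2.INTER_CUBIC))
E
python3 - <<'E'
from h import *
t=load('top0');s=load('side0')
crop(t,'c1',145,345,140,280,4)
crop(s,'c2',180,370,190,330,4)
E
```

```text
(no output)
```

View pics/c1.png

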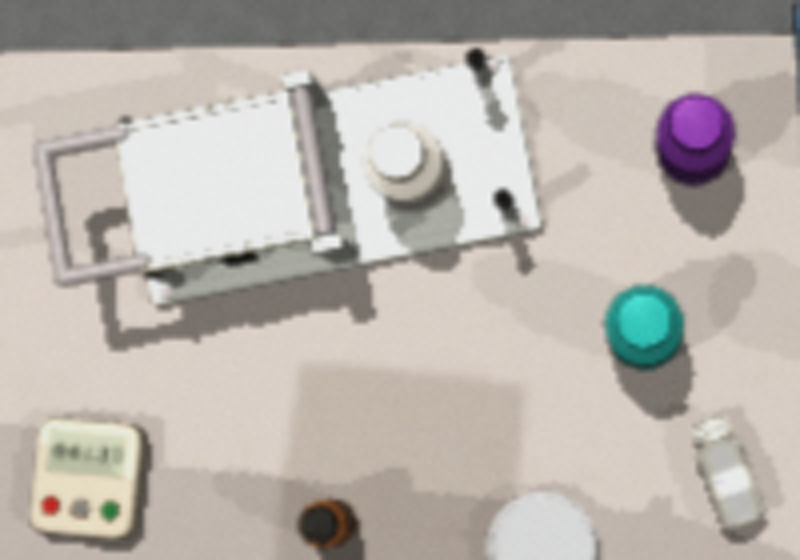

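View pics/c2.png

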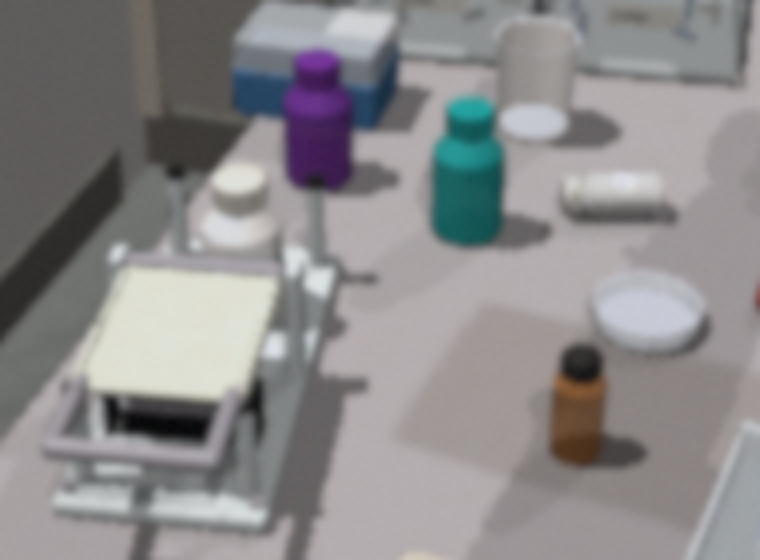

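```bash
python3 - <<'E'
from h import *
t=load('top0');s=load('side0')
c1=lambda x,y:(145+x/4-.4,140+y/4-.4); c2=lambda x,y:(180+x/4-.4,190+y/4-.4)
for n,a,b in [('postA',(476,58),(177,172)),('postB',(503,198),(316,183)),('uprA',(298,78),(118,253)),('uprB',(326,242),(298,257)),
 ('barA',(43,150),(50,450)),('barB',(62,278),(222,450)),('wcap',(398,152),(240,182)),('vialcap',(708,430),(570,195)),('vialbot',(744,525),(660,195)),('teal',(642,320),(471,112)),('purple',(695,123),(318,66)),('brown',(320,522),(582,362)),('petri',(542,540),(648,310))]:
    print(n,*[np.round(v,4) for v in tri(t,c1(*a),s,c2(*b))])
print('base corners',[np.round(onz(t,*c1(*p),.01),4) for p in[(508,58),(542,230),(158,305)]])
print('side basecorners',[np.round(onz(s,*c2(*p),.01),4) for p in[(55,500),(268,520),(337,268)]])
E
```

```text
postA [ 0.6631 -0.0328  0.0666] 0.0018
postB [ 0.5848 -0.0467  0.0659] 0.0024
uprA [0.6524 0.0641 0.0756] 0.0015
uprB [0.5604 0.0479 0.0817] 0.0028
barA [0.617  0.2063 0.0698] 0.0007
barB [0.5433 0.192  0.0775] 0.0046
wcap [0.6072 0.0073 0.0937] 0.0014
vialcap [ 0.4588 -0.157   0.0164] 0.0002
vialbot [ 0.4058 -0.1759  0.0152] 0.0006
teal [ 0.5151 -0.1212  0.0841] 0.0023
purple [ 0.621  -0.1518  0.0821] 0.0025
brown [0.4103 0.056  0.056 ] 0.0027
petri [ 0.396  -0.0624  0.009 ] 0.0053
base corners [array([ 0.676 , -0.0463,  0.01  ]), array([ 0.5751, -0.0646,  0.01  ]), array([0.5361, 0.1573, 0.01  ])]
side basecorners [array([0.6357, 0.1764, 0.01  ]), array([0.5345, 0.1588, 0.01  ]), array([ 0.572 , -0.0476,  0.01  ])]
```

```bash
python3 - <<'E'
from h import *
t=load('top0');s=load('side0')
c1=lambda x,y:(145+x/4-.4,140+y/4-.4); c2=lambda x,y:(180+x/4-.4,190+y/4-.4)
print(onz(t,*c1(402,162),.07), onz(t,*c1(398,152),.096))
for p in[(210,238),(205,240),(215,235)]: print(p,onz(t,*p,0))
# vial mask region
im=t['image'][238:280,310:345].astype(int); 
crop(t,'c3',305,350,235,280,12)
crop(s,'c4',310,360,225,255,14)
crop(t,'c5',150,240,170,225,8)
E
```

```text
[0.60638265 0.00833671 0.07      ] [0.60749254 0.0072236  0.096     ]
(210, 238) [0.48456089 0.09923257 0.        ]
(205, 240) [0.48014925 0.11084061 0.        ]
(215, 235) [0.49128233 0.08762136 0.        ]
```

View pics/c3.png

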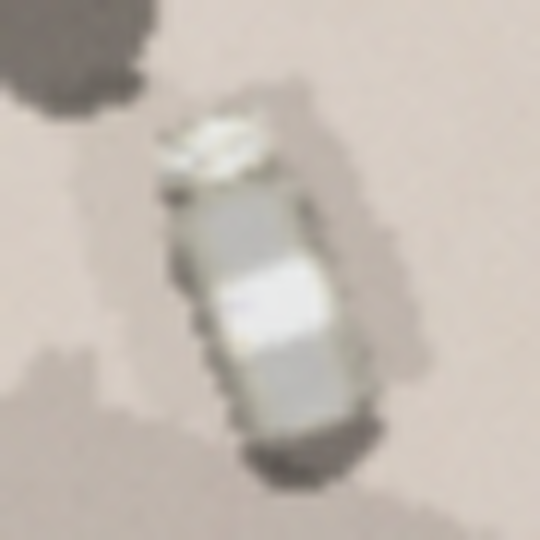

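View pics/c4.png

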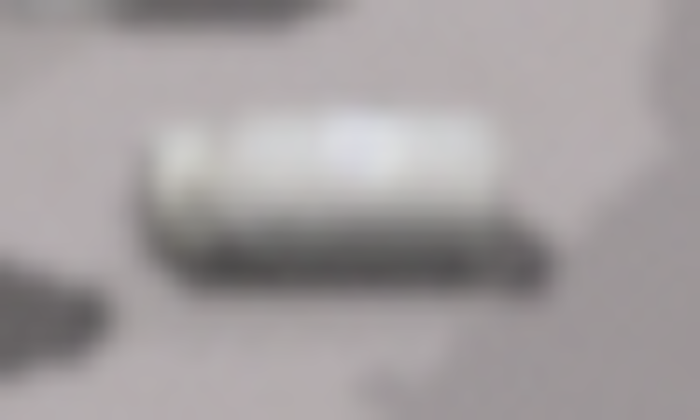

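View pics/c5.png

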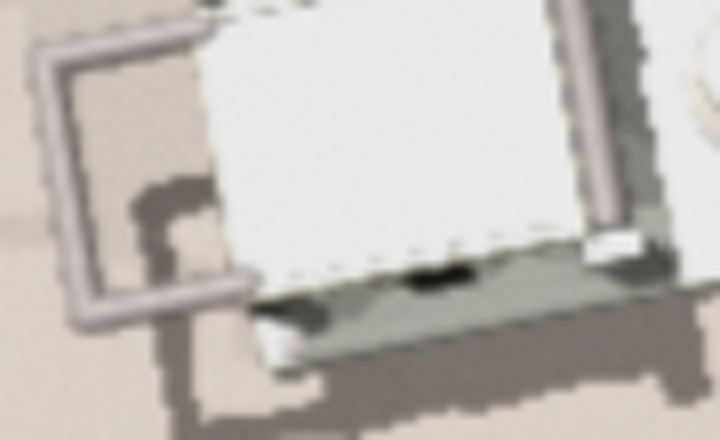

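>>> carry_out([
  {"dx":0.02,"dy":-0.0303,"dz":-0.0035,"wz":-0.0535,"gripper":0},
  {"dx":0.02,"dy":-0.0303,"dz":-0.0035,"wz":-0.0535},
  {"dx":0.02,"dy":-0.0303,"dz":-0.0035,"wz":-0.0535},
  {"dx":0.02,"dy":-0.0303,"dz":-0.0035,"wz":-0.0535},
  {"dx":0.02,"dy":-0.0303,"dz":-0.0035,"wz":-0.0535},
  {"dx":0.02,"dy":-0.0303,"dz":-0.0035,"wz":-0.0535},
  {"dx":0.02,"dy":-0.0303,"dz":-0.0035,"wz":-0.0535},
  {"dx":0.02,"dy":-0.0303,"dz":-0.0035,"wz":-0.0535},
  {"dx":0.02,"dy":-0.0303,"dz":-0.0035,"wz":-0.0535},
  {"dx":0.02,"dy":-0.0303,"dz":-0.0035,"wz":-0.0535},
  {"dx":0.02,"dy":-0.0303,"dz":-0.0035,"wz":-0.0535},
  {"dx":0.02,"dy":-0.0303,"dz":-0.0035,"wz":-0.0535},
  {"dx":0.02,"dy":-0.0303,"dz":-0.0035,"wz":-0.0535},
  {"dx":0.02,"dy":-0.0303,"dz":-0.0035,"wz":-0.0535},
  {"dx":0.02,"dy":-0.0303,"dz":-0.0035,"wz":-0.0535},
  {"dx":0.02,"dy":-0.0303,"dz":-0.0035,"wz":-0.0535},
  {"dx":0.02,"dy":-0.0303,"dz":-0.0035,"wz":-0.0535},
  {"dx":0.02,"dy":-0.0303,"dz":-0.0035,"wz":-0.0535},
  {"dx":0.02,"dy":-0.0303,"dz":-0.0035,"wz":-0.0535},
  {"dx":0.02,"dy":-0.0303,"dz":-0.0035,"wz":-0.0535},
], squeeze=25)

```text
validation failed for argument at $.ro...
```

```bash
cat >> h.py <<'E'
from scipy.spatial.transform import Rotation as Rn
def pose():
    st=monitor.read_state(); R=Rn.from_quat(st['orientation']).as_matrix()
    print('t',round(st['time_s'],2),'tcp',np.round(st['eef_pos'],4),'yaw_y',round(np.arctan2(R[1,1],R[0,1]),4),'z',np.round(R[:,2],4),'q',np.round(st['joint_pos'],2),'F',np.round(st['contact_force'],2),'w',round(st['width'],4)); return st
E
python3 - <<'E'
from h import *
pose()
t=load('top0')
c5=lambda x,y:(150+x/8-.45,170+y/8-.45);c3=lambda x,y:(305+x/12-.46,235+y/12-.46)
print('bar',onz(t,*c5(48,55),.07),onz(t,*c5(88,315),.07),onz(t,*c5(68,185),.07),'hinge',onz(t,*c5(600,150),.07))
a=onz(t,*c3(213,125),.0135);b=onz(t,*c3(305,435),.0135);print('vial',a,b,(a+b)/2,np.linalg.norm(a-b),np.arctan2(*(a-b)[1::-1]))
E
```

```text
t 0.1 tcp [0.2091 0.615  0.303 ] yaw_y 1.243 z [-4.0e-04 -1.7e-03 -1.0e+00] q [-1.34  0.4   0.05  1.54 -0.02  1.21 -0.05] F [-0.34 -0.09 -0.16] w 0.0855
bar [0.61879549 0.20592136 0.07      ] [0.54668357 0.19404759 0.07      ] [0.58261043 0.19996322 0.07      ] hinge [0.58923621 0.05348948 0.07      ]
vial [ 0.46375262 -0.15872774  0.0135    ] [ 0.4055424  -0.17460595  0.0135    ] [ 0.43464751 -0.16666685  0.0135    ] 0.060336951378122346 0.2662951110323766
```

>>> carry_out([
  {"wx":0,"wy":0,"wz":-0.0535,"dx":0.02,"dy":-0.0303,"dz":-0.0035,"gripper":0},
  {"wx":0,"wy":0,"wz":-0.0535,"dx":0.02,"dy":-0.0303,"dz":-0.0035,"gripper":0},
], squeeze=25)

```text
time_s: 0.35
eef_pos: [0.2493, 0.554, 0.2961]
orientation: [0.216, 0.976, -0.001, 0.0]
contact_force: [1.5, 0.3, -0.6]
width: 0.0853
```

All seven keys are needed. Continuing.

>>> carry_out([
  {"wx":0,"wy":0,"wz":-0.0535,"dx":0.02,"dy":-0.0303,"dz":-0.0035,"gripper":0},
  {"wx":0,"wy":0,"wz":-0.0535,"dx":0.02,"dy":-0.0303,"dz":-0.0035,"gripper":0},
  {"wx":0,"wy":0,"wz":-0.0535,"dx":0.02,"dy":-0.0303,"dz":-0.0035,"gripper":0},
  {"wx":0,"wy":0,"wz":-0.0535,"dx":0.02,"dy":-0.0303,"dz":-0.0035,"gripper":0},
  {"wx":0,"wy":0,"wz":-0.0535,"dx":0.02,"dy":-0.0303,"dz":-0.0035,"gripper":0},
  {"wx":0,"wy":0,"wz":-0.0535,"dx":0.02,"dy":-0.0303,"dz":-0.0035,"gripper":0},
  {"wx":0,"wy":0,"wz":-0.0535,"dx":0.02,"dy":-0.0303,"dz":-0.0035,"gripper":0},
  {"wx":0,"wy":0,"wz":-0.0535,"dx":0.02,"dy":-0.0303,"dz":-0.0035,"gripper":0},
  {"wx":0,"wy":0,"wz":-0.0535,"dx":0.02,"dy":-0.0303,"dz":-0.0035,"gripper":0},
  {"wx":0,"wy":0,"wz":-0.0535,"dx":0.02,"dy":-0.0303,"dz":-0.0035,"gripper":0},
  {"wx":0,"wy":0,"wz":-0.0535,"dx":0.02,"dy":-0.0303,"dz":-0.0035,"gripper":0},
  {"wx":0,"wy":0,"wz":-0.0535,"dx":0.02,"dy":-0.0303,"dz":-0.0035,"gripper":0},
  {"wx":0,"wy":0,"wz":-0.0535,"dx":0.02,"dy":-0.0303,"dz":-0.0035,"gripper":0},
  {"wx":0,"wy":0,"wz":-0.0535,"dx":0.02,"dy":-0.0303,"dz":-0.0035,"gripper":0},
  {"wx":0,"wy":0,"wz":-0.0535,"dx":0.02,"dy":-0.0303,"dz":-0.0035,"gripper":0},
  {"wx":0,"wy":0,"wz":-0.0535,"dx":0.02,"dy":-0.0303,"dz":-0.0035,"gripper":0},
  {"wx":0,"wy":0,"wz":-0.0535,"dx":0.02,"dy":-0.0303,"dz":-0.0035,"gripper":0},
  {"wx":0,"wy":0,"wz":-0.0535,"dx":0.02,"dy":-0.0303,"dz":-0.0035,"gripper":0},
  {"wx":0,"wy":0,"wz":0,"dx":0,"dy":0,"dz":0,"gripper":0},
])

```text
time_s: 2.72
eef_pos: [0.6098, 0.0047, 0.2337]
orientation: [0.646, 0.763, -0.001, 0.001]
contact_force: [0.1, -0.4, -0.1]
width: 0.0855
```

```bash
python3 - <<'E'
from h import *
pose()
s=snap('side','side1');crop(s,'c6',150,350,140,330,3)
t=snap('top','top1');crop(t,'c7',145,345,120,280,3)
E
```

```text
t 2.73 tcp [0.6098 0.0047 0.2337] yaw_y 0.1664 z [ 4.0e-04 -2.8e-03 -1.0e+00] q [-0.48  0.44  0.54  1.73 -0.25  1.05  0.3 ] F [ 0.05 -0.42 -0.11] w 0.0855
```

View pics/c6.png

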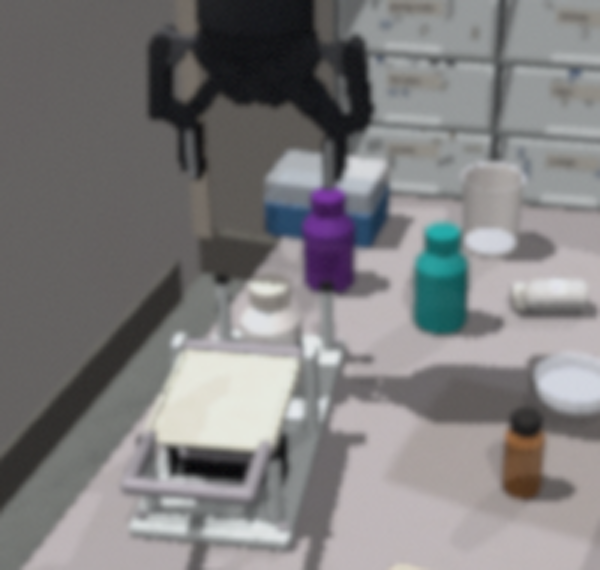

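View pics/c7.png

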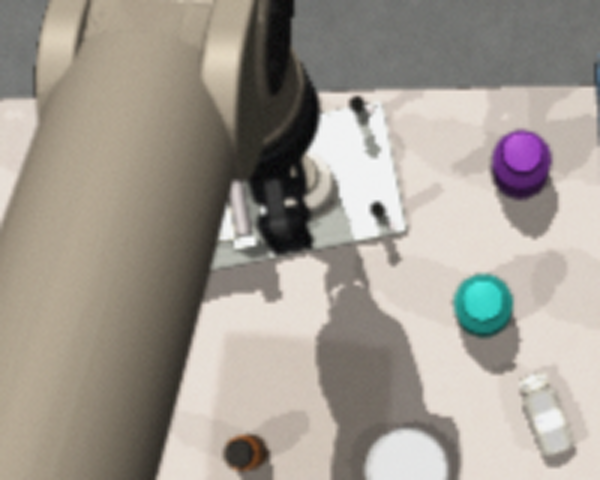

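>>> carry_out([
  {"wx":0,"wy":0,"wz":0.008,"dx":-0.0025,"dy":0.003,"dz":-0.01,"gripper":0},
  {"wx":0,"wy":0,"wz":0,"dx":0,"dy":0,"dz":-0.016,"gripper":0},
  {"wx":0,"wy":0,"wz":0,"dx":0,"dy":0,"dz":-0.016,"gripper":0},
  {"wx":0,"wy":0,"wz":0,"dx":0,"dy":0,"dz":-0.016,"gripper":0},
  {"wx":0,"wy":0,"wz":0,"dx":0,"dy":0,"dz":-0.016,"gripper":0},
  {"wx":0,"wy":0,"wz":0,"dx":0,"dy":0,"dz":-0.016,"gripper":0},
  {"wx":0,"wy":0,"wz":0,"dx":0,"dy":0,"dz":-0.016,"gripper":0},
  {"wx":0,"wy":0,"wz":0,"dx":0,"dy":0,"dz":-0.015,"gripper":0},
  {"wx":0,"wy":0,"wz":0,"dx":0,"dy":0,"dz":0,"gripper":0},
])

```text
time_s: 3.95
eef_pos: [0.6059, 0.0124, 0.1115]
orientation: [0.64, 0.768, -0.001, -0.001]
contact_force: [0.2, -0.9, 1.5]
width: 0.0851
```

```bash
python3 - <<'E'
from h import *
pose()
s=snap('side','side2');crop(s,'c8',170,310,180,320,4)
E
```

```text
t 3.95 tcp [0.6059 0.0124 0.1115] yaw_y 0.181 z [-2.6e-03 -3.0e-04 -1.0e+00] q [-0.44  0.58  0.46  1.82 -0.34  0.82  0.37] F [ 0.19 -0.94  1.5 ] w 0.0851
```

View pics/c8.png

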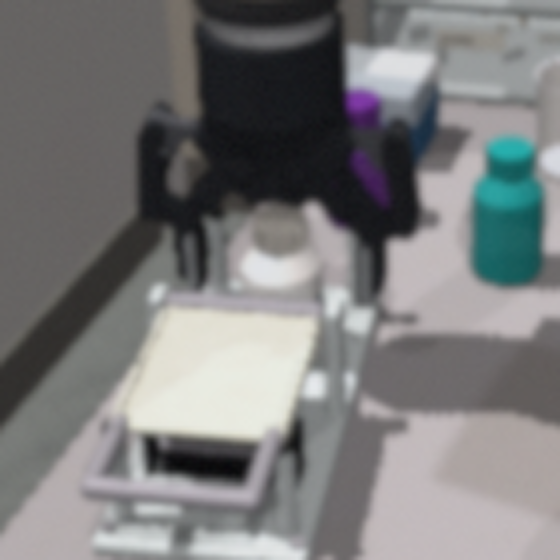

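>>> carry_out([
  {"wx":0,"wy":0,"wz":0,"dx":0.001,"dy":-0.0045,"dz":0,"gripper":0},
  {"wx":0,"wy":0,"wz":0,"dx":0,"dy":0,"dz":0,"gripper":0},
  {"wx":0,"wy":0,"wz":0,"dx":0,"dy":0,"dz":0,"gripper":0},
])

```text
time_s: 4.38
eef_pos: [0.608, 0.0078, 0.1134]
orientation: [0.64, 0.768, 0.0, 0.0]
contact_force: [-0.5, 0.1, -1.1]
width: 0.0851
```

```bash
python3 - <<'E'
from h import *
pose()
E
```

```text
t 4.38 tcp [0.608  0.0078 0.1134] yaw_y 0.1808 z [ 1.e-03  2.e-04 -1.e+00] q [-0.43  0.58  0.46  1.82 -0.34  0.82  0.38] F [-0.47  0.14 -1.06] w 0.0851
```

Centred on the bottle; closing slowly.

>>> carry_out([
  {"wx":0,"wy":0,"wz":0,"dx":0,"dy":0,"dz":0,"gripper":0.3},
  {"wx":0,"wy":0,"wz":0,"dx":0,"dy":0,"dz":0,"gripper":0.4},
  {"wx":0,"wy":0,"wz":0,"dx":0,"dy":0,"dz":0,"gripper":0.5},
  {"wx":0,"wy":0,"wz":0,"dx":0,"dy":0,"dz":0,"gripper":0.7},
  {"wx":0,"wy":0,"wz":0,"dx":0,"dy":0,"dz":0,"gripper":0.7},
  {"wx":0,"wy":0,"wz":0,"dx":0,"dy":0,"dz":0,"gripper":0.7},
  {"wx":0,"wy":0,"wz":0,"dx":0,"dy":0,"dz":0,"gripper":0.7},
], squeeze=25)

```text
time_s: 5.25
eef_pos: [0.6079, 0.008, 0.1131]
orientation: [0.64, 0.768, 0.0, 0.0]
contact_force: [-0.1, 0.4, 2.9]
width: 0.0426
```

>>> carry_out([
  {"wx":0,"wy":0,"wz":0,"dx":0,"dy":0,"dz":0.005,"gripper":0.7},
  {"wx":0,"wy":0,"wz":0,"dx":0,"dy":0,"dz":0.01,"gripper":0.7},
  {"wx":0,"wy":0,"wz":0,"dx":0,"dy":0,"dz":0.015,"gripper":0.7},
  {"wx":0,"wy":0,"wz":0,"dx":0,"dy":0,"dz":0.015,"gripper":0.7},
  {"wx":0,"wy":0,"wz":0,"dx":0,"dy":0,"dz":0.015,"gripper":0.7},
  {"wx":0,"wy":0,"wz":0,"dx":0,"dy":0,"dz":0.015,"gripper":0.7},
  {"wx":0,"wy":0,"wz":0,"dx":0,"dy":0,"dz":0.015,"gripper":0.7},
  {"wx":0,"wy":0,"wz":0,"dx":0,"dy":0,"dz":0.015,"gripper":0.7},
  {"wx":0,"wy":0,"wz":0,"dx":0,"dy":0,"dz":0.015,"gripper":0.7},
  {"wx":0,"wy":0,"wz":0,"dx":0,"dy":0,"dz":0.005,"gripper":0.7},
])

```text
time_s: 6.5
eef_pos: [0.6083, 0.0078, 0.2393]
orientation: [0.64, 0.768, 0.001, 0.001]
contact_force: [-0.1, -0.9, -1.0]
width: 0.0431
```

```bash
python3 - <<'E'
from h import *
pose()
s=snap('side','side3');crop(s,'c9',150,350,140,330,3)
E
```

```text
t 6.5 tcp [0.6083 0.0078 0.2393] yaw_y 0.1811 z [ 1.9e-03  2.0e-04 -1.0e+00] q [-0.49  0.43  0.53  1.73 -0.24  1.05  0.31] F [-0.1  -0.85 -0.97] w 0.0431
```

View pics/c9.png

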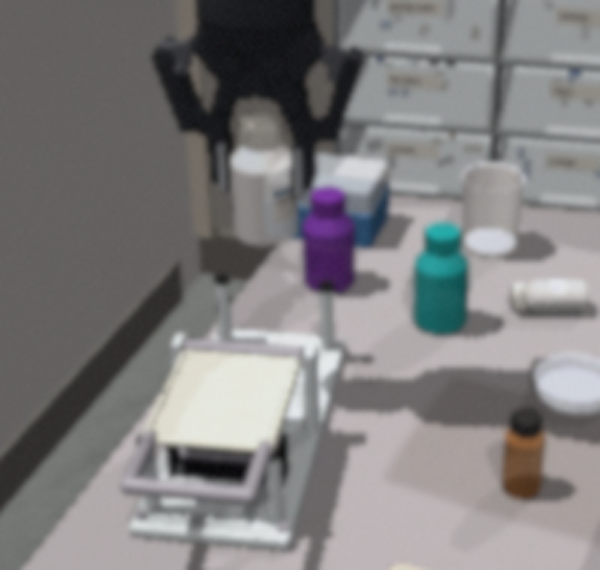

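>>> carry_out([
  {"wx":0,"wy":0,"wz":0,"dx":-0.0154,"dy":0.0115,"dz":0,"gripper":0.7},
  {"wx":0,"wy":0,"wz":0,"dx":-0.0154,"dy":0.0115,"dz":0,"gripper":0.7},
  {"wx":0,"wy":0,"wz":0,"dx":-0.0154,"dy":0.0115,"dz":0,"gripper":0.7},
  {"wx":0,"wy":0,"wz":0,"dx":-0.0154,"dy":0.0115,"dz":0,"gripper":0.7},
  {"wx":0,"wy":0,"wz":0,"dx":-0.0154,"dy":0.0115,"dz":0,"gripper":0.7},
  {"wx":0,"wy":0,"wz":0,"dx":-0.0154,"dy":0.0115,"dz":0,"gripper":0.7},
  {"wx":0,"wy":0,"wz":0,"dx":-0.0154,"dy":0.0115,"dz":0,"gripper":0.7},
  {"wx":0,"wy":0,"wz":0,"dx":-0.0154,"dy":0.0115,"dz":0,"gripper":0.7},
  {"wx":0,"wy":0,"wz":0,"dx":0,"dy":0,"dz":-0.02,"gripper":0.7},
  {"wx":0,"wy":0,"wz":0,"dx":0,"dy":0,"dz":-0.02,"gripper":0.7},
  {"wx":0,"wy":0,"wz":0,"dx":0,"dy":0,"dz":-0.02,"gripper":0.7},
  {"wx":0,"wy":0,"wz":0,"dx":0,"dy":0,"dz":-0.02,"gripper":0.7},
  {"wx":0,"wy":0,"wz":0,"dx":0,"dy":0,"dz":-0.02,"gripper":0.7},
  {"wx":0,"wy":0,"wz":0,"dx":0,"dy":0,"dz":-0.015,"gripper":0.7},
  {"wx":0,"wy":0,"wz":0,"dx":0,"dy":0,"dz":-0.008,"gripper":0.7},
  {"wx":0,"wy":0,"wz":0,"dx":0,"dy":0,"dz":0,"gripper":0.7},
])

```text
time_s: 8.55
eef_pos: [0.4843, 0.1, 0.1147]
orientation: [0.64, 0.768, -0.0, -0.0]
contact_force: [-0.2, 0.6, -0.5]
width: 0.0427
```

```bash
python3 - <<'E'
from h import *
pose()
E
```

```text
t 8.55 tcp [0.4843 0.1    0.1147] yaw_y 0.1812 z [-5.e-04 -2.e-04 -1.e+00] q [-0.67  0.4   0.46  2.09 -0.27  0.71  0.14] F [-0.25  0.59 -0.54] w 0.0427
```

Bottle is about 11.5 mm above the table; lowering gently to contact.

>>> carry_out([
  {"wx":0,"wy":0,"wz":0,"dx":0,"dy":0,"dz":-0.004,"gripper":0.7},
  {"wx":0,"wy":0,"wz":0,"dx":0,"dy":0,"dz":-0.004,"gripper":0.7},
  {"wx":0,"wy":0,"wz":0,"dx":0,"dy":0,"dz":-0.002,"gripper":0.7},
  {"wx":0,"wy":0,"wz":0,"dx":0,"dy":0,"dz":-0.0015,"gripper":0.7},
  {"wx":0,"wy":0,"wz":0,"dx":0,"dy":0,"dz":0,"gripper":0.7},
])

```text
time_s: 9.18
eef_pos: [0.4845, 0.0999, 0.1034]
orientation: [0.64, 0.768, -0.0, 0.0]
contact_force: [0.1, -0.0, -1.0]
width: 0.0425
```

>>> carry_out([
  {"wx":0,"wy":0,"wz":0,"dx":0,"dy":0,"dz":-0.001,"gripper":0.7},
  {"wx":0,"wy":0,"wz":0,"dx":0,"dy":0,"dz":0,"gripper":0.7},
])

```text
time_s: 9.43
eef_pos: [0.4847, 0.0999, 0.1031]
orientation: [0.64, 0.768, 0.0, -0.0]
contact_force: [-2.1, -0.7, 5.2]
width: 0.0425
```

>>> carry_out([
  {"wx":0,"wy":0,"wz":0,"dx":0,"dy":0,"dz":0,"gripper":0.45},
  {"wx":0,"wy":0,"wz":0,"dx":0,"dy":0,"dz":0,"gripper":0.3},
  {"wx":0,"wy":0,"wz":0,"dx":0,"dy":0,"dz":0,"gripper":0.1},
  {"wx":0,"wy":0,"wz":0,"dx":0,"dy":0,"dz":0,"gripper":0.0},
  {"wx":0,"wy":0,"wz":0,"dx":0,"dy":0,"dz":0.01,"gripper":0},
  {"wx":0,"wy":0,"wz":0,"dx":0,"dy":0,"dz":0.02,"gripper":0},
  {"wx":0,"wy":0,"wz":0,"dx":0,"dy":0,"dz":0.025,"gripper":0},
  {"wx":0,"wy":0,"wz":0,"dx":0,"dy":0,"dz":0.03,"gripper":0},
  {"wx":0,"wy":0,"wz":0,"dx":0,"dy":0,"dz":0.03,"gripper":0},
  {"wx":0,"wy":0,"wz":0,"dx":0,"dy":0,"dz":0,"gripper":0},
])

```text
time_s: 10.68
eef_pos: [0.4861, 0.1002, 0.2202]
orientation: [0.64, 0.768, 0.003, 0.001]
contact_force: [-0.7, -0.2, -0.9]
width: 0.0853
```

```bash
python3 - <<'E'
from h import *
pose()
s=snap('side','side4');crop(s,'c10',150,350,190,380,3)
E
```

```text
t 10.68 tcp [0.4861 0.1002 0.2202] yaw_y 0.181 z [ 0.0055  0.0025 -1.    ] q [-0.75  0.24  0.53  2.01 -0.15  0.93  0.04] F [-0.69 -0.22 -0.93] w 0.0853
```

View pics/c10.png

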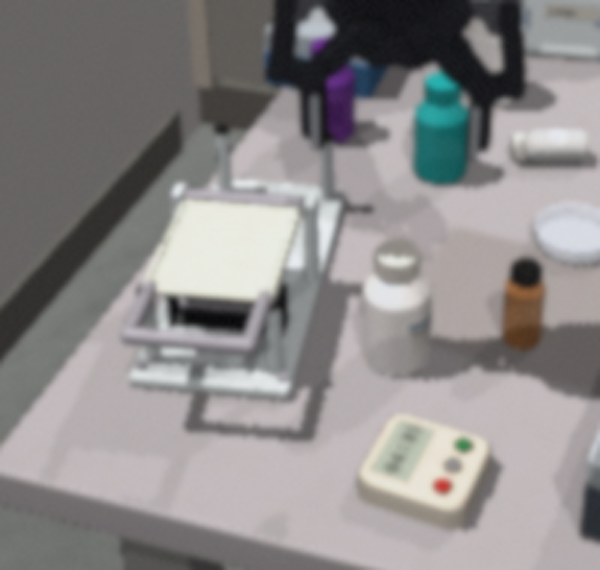

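>>> carry_out([
  {"wx":0,"wy":0,"wz":-0.1315,"dx":0.008,"dy":0.0083,"dz":0,"gripper":0.6},
  {"wx":0,"wy":0,"wz":-0.1315,"dx":0.008,"dy":0.0083,"dz":0,"gripper":0.6},
  {"wx":0,"wy":0,"wz":-0.1315,"dx":0.008,"dy":0.0083,"dz":0,"gripper":0.6},
  {"wx":0,"wy":0,"wz":-0.1315,"dx":0.008,"dy":0.0083,"dz":0,"gripper":0.6},
  {"wx":0,"wy":0,"wz":-0.1315,"dx":0.008,"dy":0.0083,"dz":0,"gripper":0.6},
  {"wx":0,"wy":0,"wz":-0.1315,"dx":0.008,"dy":0.0083,"dz":0,"gripper":0.6},
  {"wx":0,"wy":0,"wz":-0.1315,"dx":0.008,"dy":0.0083,"dz":0,"gripper":0.6},
  {"wx":0,"wy":0,"wz":-0.1315,"dx":0.008,"dy":0.0083,"dz":0,"gripper":0.6},
  {"wx":0,"wy":0,"wz":-0.1315,"dx":0.008,"dy":0.0083,"dz":0,"gripper":0.6},
  {"wx":0,"wy":0,"wz":-0.1315,"dx":0.008,"dy":0.0083,"dz":0,"gripper":0.6},
  {"wx":0,"wy":0,"wz":-0.1315,"dx":0.008,"dy":0.0083,"dz":0,"gripper":0.6},
  {"wx":0,"wy":0,"wz":-0.1315,"dx":0.008,"dy":0.008,"dz":0,"gripper":0.6},
  {"wx":0,"wy":0,"wz":0,"dx":0,"dy":0,"dz":0,"gripper":0.6},
  {"wx":0,"wy":0,"wz":0,"dx":0,"dy":0,"dz":0,"gripper":0.6},
])

```text
time_s: 12.48
eef_pos: [0.5799, 0.1986, 0.2167]
orientation: [0.996, 0.087, -0.001, 0.001]
contact_force: [-0.6, 0.1, 0.2]
width: 0.0343
```

```bash
python3 - <<'E'
from h import *
pose()
s=snap('side','side5');crop(s,'c11',150,350,140,330,3)
E
```

```text
t 12.47 tcp [0.5799 0.1986 0.2167] yaw_y -1.3957 z [-0.0016 -0.0012 -1.    ] q [-0.98  0.53  0.8   1.74 -0.43  1.06 -1.43] F [-0.55  0.14  0.19] w 0.0343
```

View pics/c11.png

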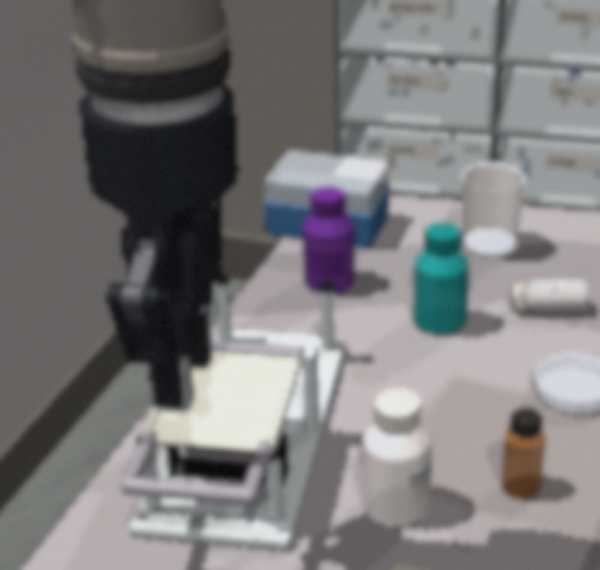

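>>> carry_out([
  {"wx":0,"wy":0,"wz":0,"dx":0.0015,"dy":0.0007,"dz":-0.015,"gripper":0.6},
  {"wx":0,"wy":0,"wz":0,"dx":0,"dy":0,"dz":-0.015,"gripper":0.6},
  {"wx":0,"wy":0,"wz":0,"dx":0,"dy":0,"dz":-0.015,"gripper":0.6},
  {"wx":0,"wy":0,"wz":0,"dx":0,"dy":0,"dz":-0.01,"gripper":0.6},
  {"wx":0,"wy":0,"wz":0,"dx":0,"dy":0,"dz":0,"gripper":0.6},
  {"wx":0,"wy":0,"wz":0,"dx":0,"dy":0,"dz":0,"gripper":0.6},
])

```text
time_s: 13.28
eef_pos: [0.5824, 0.1999, 0.1628]
orientation: [0.996, 0.087, 0.0, 0.0]
contact_force: [0.3, -1.4, 0.6]
width: 0.0341
```

```bash
python3 - <<'E'
from h import *
pose()
s=snap('side','side6');crop(s,'c12',160,280,210,330,5)
print(proj(s,[.5815,.1993,.07]),proj(load('side6'),np.append(monitor.read_state()['eef_pos'][:2],.09)))
E
```

```text
t 13.28 tcp [0.5824 0.1999 0.1628] yaw_y -1.3971 z [ 8.e-04 -0.e+00 -1.e+00] q [-0.94  0.6   0.75  1.78 -0.49  0.96 -1.39] F [ 0.27 -1.38  0.61] w 0.0341
[212.09051508 303.47188614] [210.59718205 294.61372107]
```

View pics/c12.png

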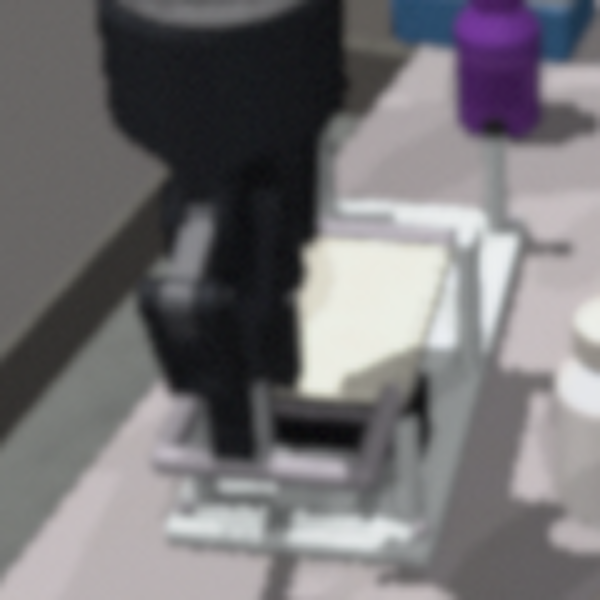

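>>> carry_out([
  {"wx":0,"wy":0,"wz":0,"dx":0,"dy":-0.0005,"dz":-0.008,"gripper":0.6},
  {"wx":0,"wy":0,"wz":0,"dx":0,"dy":0,"dz":-0.008,"gripper":0.6},
  {"wx":0,"wy":0,"wz":0,"dx":0,"dy":0,"dz":-0.008,"gripper":0.6},
  {"wx":0,"wy":0,"wz":0,"dx":0,"dy":0,"dz":-0.008,"gripper":0.6},
  {"wx":0,"wy":0,"wz":0,"dx":0,"dy":0,"dz":-0.005,"gripper":0.6},
  {"wx":0,"wy":0,"wz":0,"dx":0,"dy":0,"dz":0,"gripper":0.6},
  {"wx":0,"wy":0,"wz":0,"dx":0,"dy":0,"dz":0,"gripper":0.6},
])

```text
time_s: 14.2
eef_pos: [0.5823, 0.1994, 0.1257]
orientation: [0.996, 0.087, 0.0, 0.0]
contact_force: [0.1, 0.1, -0.4]
width: 0.0338
```

```bash
python3 - <<'E'
from h import *
pose()
s=snap('side','side7');crop(s,'c13',160,280,210,330,5)
E
```

```text
t 14.2 tcp [0.5823 0.1994 0.1257] yaw_y -1.3971 z [ 5.e-04 -0.e+00 -1.e+00] q [-0.92  0.64  0.72  1.8  -0.53  0.9  -1.36] F [ 0.1   0.13 -0.41] w 0.0338
```

View pics/c13.png

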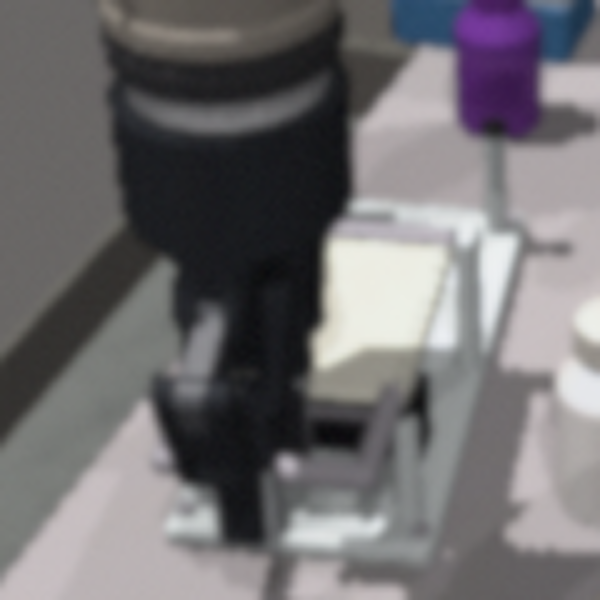

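Fingers straddle the bar with no contact force. Closing step by step.

>>> carry_out([
  {"wx":0,"wy":0,"wz":0,"dx":0,"dy":0,"dz":0,"gripper":0.7},
  {"wx":0,"wy":0,"wz":0,"dx":0,"dy":0,"dz":0,"gripper":0.8},
  {"wx":0,"wy":0,"wz":0,"dx":0,"dy":0,"dz":0,"gripper":0.85},
  {"wx":0,"wy":0,"wz":0,"dx":0,"dy":0,"dz":0,"gripper":1},
  {"wx":0,"wy":0,"wz":0,"dx":0,"dy":0,"dz":0,"gripper":1},
  {"wx":0,"wy":0,"wz":0,"dx":0,"dy":0,"dz":0,"gripper":1},
], squeeze=25)

```text
time_s: 15.0
eef_pos: [0.582, 0.1997, 0.1255]
orientation: [0.996, 0.087, -0.0, -0.0]
contact_force: [-0.9, 2.6, 0.7]
width: 0.009
```

```bash
python3 - <<'E'
from h import *
pose()
E
```

```text
t 15.0 tcp [0.582  0.1997 0.1255] yaw_y -1.3967 z [-1.e-04  4.e-04 -1.e+00] q [-0.92  0.64  0.72  1.8  -0.53  0.9  -1.36] F [-0.85  2.64  0.69] w 0.009
```

```bash
python3 - <<'E'
import numpy as np
for st in(5,4):
  for a in range(0,90,st):
    c=.1455*(np.cos(np.radians(a+st))-np.cos(np.radians(a)));z=.1455*(np.sin(np.radians(a+st))-np.sin(np.radians(a)))
    print(a+st,'dx %.4f dy %.4f dz %.4f'%(-.174*c,.985*c,z))
E
```

```text
5 dx 0.0001 dy -0.0005 dz 0.0127
10 dx 0.0003 dy -0.0016 dz 0.0126
15 dx 0.0005 dy -0.0027 dz 0.0124
20 dx 0.0007 dy -0.0038 dz 0.0121
25 dx 0.0008 dy -0.0048 dz 0.0117
30 dx 0.0010 dy -0.0058 dz 0.0113
35 dx 0.0012 dy -0.0067 dz 0.0107
40 dx 0.0013 dy -0.0076 dz 0.0101
45 dx 0.0015 dy -0.0084 dz 0.0094
50 dx 0.0016 dy -0.0092 dz 0.0086
55 dx 0.0018 dy -0.0099 dz 0.0077
60 dx 0.0019 dy -0.0105 dz 0.0068
65 dx 0.0020 dy -0.0111 dz 0.0059
70 dx 0.0020 dy -0.0116 dz 0.0049
75 dx 0.0021 dy -0.0119 dz 0.0038
80 dx 0.0022 dy -0.0122 dz 0.0027
85 dx 0.0022 dy -0.0124 dz 0.0017
90 dx 0.0022 dy -0.0125 dz 0.0006
4 dx 0.0001 dy -0.0003 dz 0.0101
8 dx 0.0002 dy -0.0010 dz 0.0101
12 dx 0.0003 dy -0.0017 dz 0.0100
16 dx 0.0004 dy -0.0024 dz 0.0099
20 dx 0.0005 dy -0.0031 dz 0.0097
24 dx 0.0007 dy -0.0037 dz 0.0094
28 dx 0.0008 dy -0.0044 dz 0.0091
32 dx 0.0009 dy -0.0050 dz 0.0088
36 dx 0.0010 dy -0.0056 dz 0.0084
40 dx 0.0011 dy -0.0062 dz 0.0080
44 dx 0.0012 dy -0.0067 dz 0.0075
48 dx 0.0013 dy -0.0072 dz 0.0071
52 dx 0.0014 dy -0.0077 dz 0.0065
56 dx 0.0014 dy -0.0081 dz 0.0060
60 dx 0.0015 dy -0.0085 dz 0.0054
64 dx 0.0016 dy -0.0088 dz 0.0048
68 dx 0.0016 dy -0.0091 dz 0.0041
72 dx 0.0017 dy -0.0094 dz 0.0035
76 dx 0.0017 dy -0.0096 dz 0.0028
80 dx 0.0017 dy -0.0098 dz 0.0021
84 dx 0.0017 dy -0.0099 dz 0.0014
88 dx 0.0018 dy -0.0100 dz 0.0007
92 dx 0.0018 dy -0.0100 dz 0.0000
```

>>> carry_out([
  {"wx":0,"wy":0,"wz":0,"dx":0.0001,"dy":-0.0005,"dz":0.0127,"gripper":1},
  {"wx":0,"wy":0,"wz":0,"dx":0.0003,"dy":-0.0016,"dz":0.0126,"gripper":1},
  {"wx":0,"wy":0,"wz":0,"dx":0.0005,"dy":-0.0027,"dz":0.0124,"gripper":1},
  {"wx":0,"wy":0,"wz":0,"dx":0.0007,"dy":-0.0038,"dz":0.0121,"gripper":1},
  {"wx":0,"wy":0,"wz":0,"dx":0.0008,"dy":-0.0048,"dz":0.0117,"gripper":1},
  {"wx":0,"wy":0,"wz":0,"dx":0.001,"dy":-0.0058,"dz":0.0113,"gripper":1},
  {"wx":0,"wy":0,"wz":0,"dx":0,"dy":0,"dz":0,"gripper":1},
])

```text
time_s: 15.88
eef_pos: [0.5854, 0.1808, 0.1998]
orientation: [0.996, 0.087, 0.0, -0.001]
contact_force: [-1.5, 5.5, 1.6]
width: 0.0092
```

```bash
cat >> h.py <<'E'
def flap():
    st=pose(); O=np.array([.6065,.056]); e=np.array([-.174,.985]); d=st['eef_pos'][:2]-O; y=d@e; z=st['eef_pos'][2]-.0555-.07
    print('local y %.4f x %.4f z %.4f rad %.4f ang %.1f'%(y,d@[.985,.174],z,np.hypot(y,z),np.degrees(np.arctan2(z,y))),'M',np.round(st['moment'],2))
E
python3 - <<'E'
from h import *
flap()
s=snap('side','side8');crop(s,'c14',140,300,170,330,4)
E
```

```text
t 15.88 tcp [0.5854 0.1808 0.1998] yaw_y -1.397 z [-2.0e-04  2.6e-03 -1.0e+00] q [-0.94  0.55  0.78  1.76 -0.45  1.02 -1.38] F [-1.5   5.51  1.61] w 0.0092
local y 0.1266 x 0.0009 z 0.0743 rad 0.1468 ang 30.4 M [1.15 0.34 0.02]
```

View pics/c14.png

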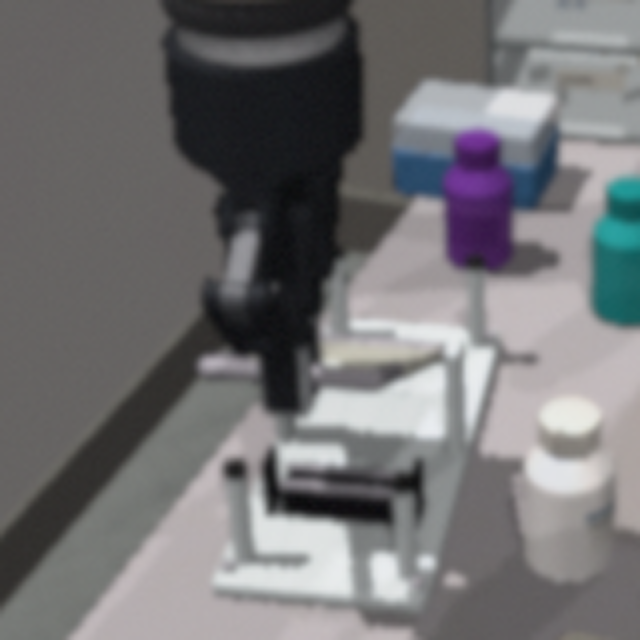

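>>> carry_out([
  {"wx":0,"wy":0,"wz":0,"dx":0.0012,"dy":-0.0067,"dz":0.0107,"gripper":1},
  {"wx":0,"wy":0,"wz":0,"dx":0.0013,"dy":-0.0076,"dz":0.0101,"gripper":1},
  {"wx":0,"wy":0,"wz":0,"dx":0.0015,"dy":-0.0084,"dz":0.0094,"gripper":1},
  {"wx":0,"wy":0,"wz":0,"dx":0.0016,"dy":-0.0092,"dz":0.0086,"gripper":1},
  {"wx":0,"wy":0,"wz":0,"dx":0.0018,"dy":-0.0099,"dz":0.0077,"gripper":1},
  {"wx":0,"wy":0,"wz":0,"dx":0.0019,"dy":-0.0105,"dz":0.0068,"gripper":1},
  {"wx":0,"wy":0,"wz":0,"dx":0,"dy":0,"dz":0,"gripper":1},
])

```text
time_s: 16.8
eef_pos: [0.5948, 0.1282, 0.2543]
orientation: [0.996, 0.086, 0.0, -0.002]
contact_force: [-4.9, 6.5, 8.8]
width: 0.0088
```

```bash
python3 - <<'E'
from h import *
flap()
E
```

```text
t 16.8 tcp [0.5948 0.1282 0.2543] yaw_y -1.3978 z [ 0.      0.0041 -1.    ] q [-0.89  0.49  0.83  1.71 -0.4   1.12 -1.33] F [-4.94  6.54  8.76] w 0.0088
local y 0.0732 x 0.0010 z 0.1288 rad 0.1482 ang 60.4 M [1.5  0.94 0.04]
```

>>> carry_out([
  {"wx":0,"wy":0,"wz":0,"dx":0.002,"dy":-0.0106,"dz":0.0064,"gripper":1},
  {"wx":0,"wy":0,"wz":0,"dx":0.002,"dy":-0.0112,"dz":0.0054,"gripper":1},
  {"wx":0,"wy":0,"wz":0,"dx":0.0021,"dy":-0.0117,"dz":0.0043,"gripper":1},
  {"wx":0,"wy":0,"wz":0,"dx":0.0022,"dy":-0.0122,"dz":0.0032,"gripper":1},
  {"wx":0,"wy":0,"wz":0,"dx":0,"dy":0,"dz":0,"gripper":1},
])

```text
time_s: 17.42
eef_pos: [0.6034, 0.0796, 0.2714]
orientation: [0.996, 0.085, 0.0, 0.001]
contact_force: [-0.9, 1.6, 4.9]
width: 0.0088
```

```bash
python3 - <<'E'
from h import *
flap()
s=snap('side','side9');crop(s,'c15',140,300,120,320,3)
E
```

```text
t 17.43 tcp [0.6034 0.0796 0.2714] yaw_y -1.4001 z [ 9.0e-04 -1.7e-03 -1.0e+00] q [-0.82  0.47  0.85  1.7  -0.38  1.15 -1.27] F [-0.87  1.61  4.86] w 0.0088
local y 0.0238 x 0.0011 z 0.1459 rad 0.1478 ang 80.7 M [0.36 0.19 0.02]
```

View pics/c15.png

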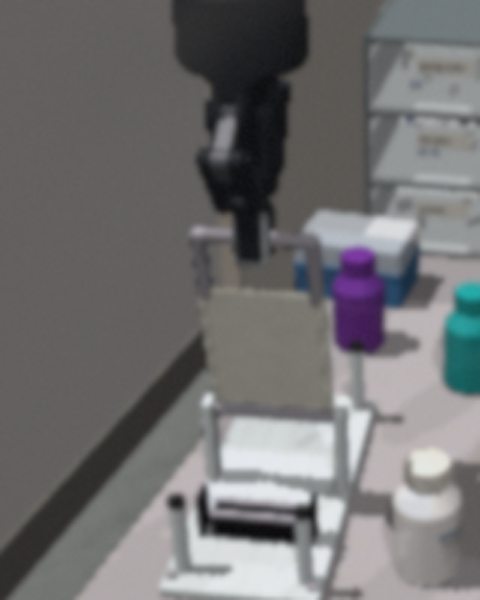

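```bash
python3 - <<'E'
import numpy as np
L=[80.6,85,90,95,100,105,110,115,120,124,128,132,136,140,144,148,152,156,159,162,165,168,171,174,176,178,180]
for a,b in zip(L,L[1:]):
    c=.1455*(np.cos(np.radians(b))-np.cos(np.radians(a)));z=.1455*(np.sin(np.radians(b))-np.sin(np.radians(a)))
    print(b,'dx %.4f dy %.4f dz %.4f'%(-.174*c,.985*c,z))
E
```

```text
85 dx 0.0019 dy -0.0109 dz 0.0014
90 dx 0.0022 dy -0.0125 dz 0.0006
95 dx 0.0022 dy -0.0125 dz -0.0006
100 dx 0.0022 dy -0.0124 dz -0.0017
105 dx 0.0022 dy -0.0122 dz -0.0027
110 dx 0.0021 dy -0.0119 dz -0.0038
115 dx 0.0020 dy -0.0116 dz -0.0049
120 dx 0.0020 dy -0.0111 dz -0.0059
124 dx 0.0015 dy -0.0085 dz -0.0054
128 dx 0.0014 dy -0.0081 dz -0.0060
132 dx 0.0014 dy -0.0077 dz -0.0065
136 dx 0.0013 dy -0.0072 dz -0.0071
140 dx 0.0012 dy -0.0067 dz -0.0075
144 dx 0.0011 dy -0.0062 dz -0.0080
148 dx 0.0010 dy -0.0056 dz -0.0084
152 dx 0.0009 dy -0.0050 dz -0.0088
156 dx 0.0008 dy -0.0044 dz -0.0091
159 dx 0.0005 dy -0.0029 dz -0.0070
162 dx 0.0004 dy -0.0025 dz -0.0072
165 dx 0.0004 dy -0.0021 dz -0.0073
168 dx 0.0003 dy -0.0018 dz -0.0074
171 dx 0.0002 dy -0.0014 dz -0.0075
174 dx 0.0002 dy -0.0010 dz -0.0076
176 dx 0.0001 dy -0.0004 dz -0.0051
178 dx 0.0000 dy -0.0003 dz -0.0051
180 dx 0.0000 dy -0.0001 dz -0.0051
```

>>> carry_out([
  {"wx":0,"wy":0,"wz":0,"dx":0.0019,"dy":-0.0109,"dz":0.0014,"gripper":1},
  {"wx":0,"wy":0,"wz":0,"dx":0.0022,"dy":-0.0125,"dz":0.0006,"gripper":1},
  {"wx":0,"wy":0,"wz":0,"dx":0.0022,"dy":-0.0125,"dz":-0.0006,"gripper":1},
  {"wx":0,"wy":0,"wz":0,"dx":0.0022,"dy":-0.0124,"dz":-0.0017,"gripper":1},
  {"wx":0,"wy":0,"wz":0,"dx":0.0022,"dy":-0.0122,"dz":-0.0027,"gripper":1},
  {"wx":0,"wy":0,"wz":0,"dx":0.0021,"dy":-0.0119,"dz":-0.0038,"gripper":1},
  {"wx":0,"wy":0,"wz":0,"dx":0,"dy":0,"dz":0,"gripper":1},
])

```text
time_s: 18.35
eef_pos: [0.6161, 0.0082, 0.2637]
orientation: [0.996, 0.086, 0.0, 0.001]
contact_force: [1.5, 0.0, 2.4]
width: 0.0087
```

```bash
python3 - <<'E'
from h import *
flap()
E
```

```text
t 18.35 tcp [0.6161 0.0082 0.2637] yaw_y -1.3989 z [ 4.0e-04 -1.3e-03 -1.0e+00] q [-0.69  0.5   0.84  1.69 -0.4   1.14 -1.14] F [1.49 0.05 2.41] w 0.0087
local y -0.0487 x 0.0011 z 0.1382 rad 0.1465 ang 109.4 M [ 0.   -0.17  0.01]
```

>>> carry_out([
  {"wx":0,"wy":0,"wz":0,"dx":0.002,"dy":-0.0116,"dz":-0.0049,"gripper":1},
  {"wx":0,"wy":0,"wz":0,"dx":0.002,"dy":-0.0111,"dz":-0.0059,"gripper":1},
  {"wx":0,"wy":0,"wz":0,"dx":0.0015,"dy":-0.0085,"dz":-0.0054,"gripper":1},
  {"wx":0,"wy":0,"wz":0,"dx":0.0014,"dy":-0.0081,"dz":-0.006,"gripper":1},
  {"wx":0,"wy":0,"wz":0,"dx":0.0014,"dy":-0.0077,"dz":-0.0065,"gripper":1},
  {"wx":0,"wy":0,"wz":0,"dx":0.0013,"dy":-0.0072,"dz":-0.0071,"gripper":1},
  {"wx":0,"wy":0,"wz":0,"dx":0.0012,"dy":-0.0067,"dz":-0.0075,"gripper":1},
  {"wx":0,"wy":0,"wz":0,"dx":0,"dy":0,"dz":0,"gripper":1},
])

```text
time_s: 19.35
eef_pos: [0.6267, -0.0517, 0.2201]
orientation: [0.996, 0.086, -0.0, 0.0]
contact_force: [0.7, -0.5, -0.7]
width: 0.0088
```

```bash
python3 - <<'E'
from h import *
flap()
s=snap('side','side10');crop(s,'c16',140,300,140,320,3)
E
```

```text
t 19.35 tcp [ 0.6267 -0.0517  0.2201] yaw_y -1.3976 z [-2.e-04 -8.e-04 -1.e+00] q [-0.56  0.56  0.8   1.7  -0.45  1.08 -1.01] F [ 0.7  -0.54 -0.7 ] w 0.0088
local y -0.1096 x 0.0011 z 0.0946 rad 0.1448 ang 139.2 M [ 0.06 -0.24  0.1 ]
```

View pics/c16.png

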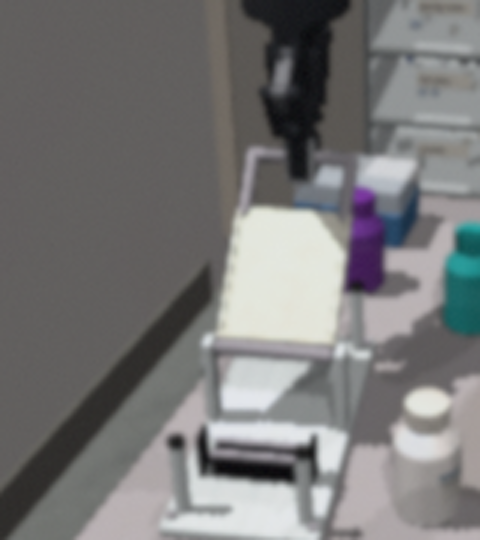

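>>> carry_out([
  {"wx":0,"wy":0,"wz":0,"dx":0.0011,"dy":-0.0062,"dz":-0.008,"gripper":1},
  {"wx":0,"wy":0,"wz":0,"dx":0.001,"dy":-0.0056,"dz":-0.0084,"gripper":1},
  {"wx":0,"wy":0,"wz":0,"dx":0.0009,"dy":-0.005,"dz":-0.0088,"gripper":1},
  {"wx":0,"wy":0,"wz":0,"dx":0.0008,"dy":-0.0044,"dz":-0.0091,"gripper":1},
  {"wx":0,"wy":0,"wz":0,"dx":0.0005,"dy":-0.0029,"dz":-0.007,"gripper":1},
  {"wx":0,"wy":0,"wz":0,"dx":0.0004,"dy":-0.0025,"dz":-0.0072,"gripper":1},
  {"wx":0,"wy":0,"wz":0,"dx":0.0004,"dy":-0.0021,"dz":-0.0073,"gripper":1},
  {"wx":0,"wy":0,"wz":0,"dx":0.0003,"dy":-0.0018,"dz":-0.0074,"gripper":1},
  {"wx":0,"wy":0,"wz":0,"dx":0.0002,"dy":-0.0014,"dz":-0.0075,"gripper":1},
  {"wx":0,"wy":0,"wz":0,"dx":0,"dy":0,"dz":0,"gripper":1},
])

```text
time_s: 20.65
eef_pos: [0.6324, -0.0833, 0.1496]
orientation: [0.996, 0.087, 0.0, 0.0]
contact_force: [1.3, 0.1, -0.3]
width: 0.0088
```

```bash
python3 - <<'E'
from h import *
flap()
s=snap('side','side11');crop(s,'c17',170,330,140,300,4)
E
```

```text
t 20.65 tcp [ 0.6324 -0.0833  0.1496] yaw_y -1.3971 z [ 1.e-04 -9.e-04 -1.e+00] q [-0.46  0.65  0.74  1.73 -0.52  0.97 -0.91] F [ 1.33  0.06 -0.31] w 0.0088
local y -0.1418 x 0.0012 z 0.0241 rad 0.1438 ang 170.4 M [-0.11 -0.18  0.03]
```

View pics/c17.png

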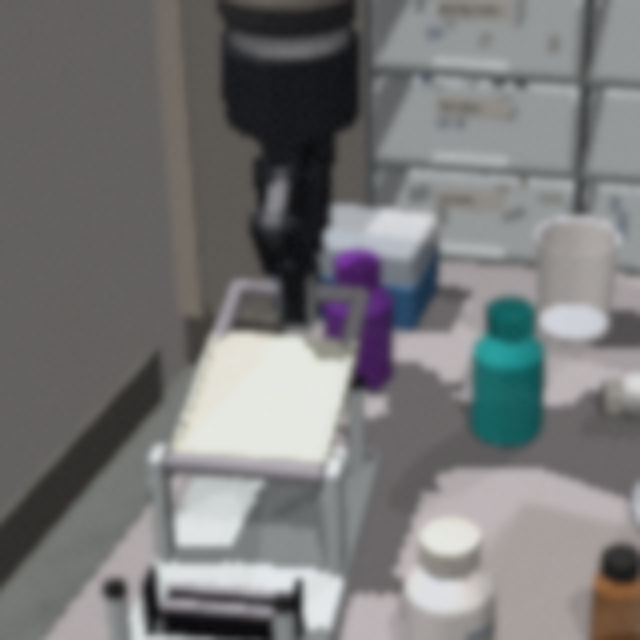

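Nearly down, low force. Finishing the last 10° slowly.

>>> carry_out([
  {"wx":0,"wy":0,"wz":0,"dx":0.0002,"dy":-0.001,"dz":-0.006,"gripper":1},
  {"wx":0,"wy":0,"wz":0,"dx":0.0001,"dy":-0.0005,"dz":-0.005,"gripper":1},
  {"wx":0,"wy":0,"wz":0,"dx":0,"dy":-0.0003,"dz":-0.005,"gripper":1},
  {"wx":0,"wy":0,"wz":0,"dx":0,"dy":-0.0001,"dz":-0.003,"gripper":1},
  {"wx":0,"wy":0,"wz":0,"dx":0,"dy":0,"dz":-0.002,"gripper":1},
  {"wx":0,"wy":0,"wz":0,"dx":0,"dy":0,"dz":0,"gripper":1},
])

```text
time_s: 21.45
eef_pos: [0.6327, -0.0855, 0.1291]
orientation: [0.996, 0.087, 0.0, 0.001]
contact_force: [1.4, -3.0, 0.2]
width: 0.0087
```

```bash
python3 - <<'E'
from h import *
flap()
E
```

```text
t 21.45 tcp [ 0.6327 -0.0855  0.1291] yaw_y -1.3972 z [ 5.0e-04 -1.2e-03 -1.0e+00] q [-0.44  0.68  0.72  1.74 -0.54  0.94 -0.89] F [ 1.4  -3.04  0.24] w 0.0087
local y -0.1439 x 0.0012 z 0.0036 rad 0.1440 ang 178.6 M [-0.64 -0.25  0.07]
```

>>> carry_out([
  {"wx":0,"wy":0,"wz":0,"dx":0,"dy":0,"dz":-0.0015,"gripper":1},
  {"wx":0,"wy":0,"wz":0,"dx":0,"dy":0,"dz":-0.001,"gripper":1},
  {"wx":0,"wy":0,"wz":0,"dx":0,"dy":0,"dz":0,"gripper":1},
])

```text
time_s: 21.82
eef_pos: [0.6327, -0.0855, 0.1267]
orientation: [0.996, 0.087, 0.0, 0.001]
contact_force: [1.2, -5.3, 0.3]
width: 0.0089
```

```bash
python3 - <<'E'
from h import *
flap()
E
```

```text
t 21.82 tcp [ 0.6327 -0.0855  0.1267] yaw_y -1.3973 z [ 7.0e-04 -1.1e-03 -1.0e+00] q [-0.44  0.68  0.72  1.74 -0.54  0.93 -0.89] F [ 1.18 -5.35  0.29] w 0.0089
local y -0.1439 x 0.0012 z 0.0012 rad 0.1440 ang 179.5 M [-0.85 -0.3   0.04]
```

>>> carry_out([
  {"wx":0,"wy":0,"wz":0,"dx":0,"dy":-0.001,"dz":-0.001,"gripper":1},
  {"wx":0,"wy":0,"wz":0,"dx":0,"dy":0,"dz":-0.001,"gripper":1},
  {"wx":0,"wy":0,"wz":0,"dx":0,"dy":0,"dz":0,"gripper":1},
])

```text
time_s: 22.2
eef_pos: [0.6327, -0.0857, 0.1244]
orientation: [0.996, 0.087, 0.0, 0.0]
contact_force: [1.6, -3.8, -0.6]
width: 0.0089
```

```bash
python3 - <<'E'
from h import *
flap()
E
```

```text
t 22.2 tcp [ 0.6327 -0.0857  0.1244] yaw_y -1.3967 z [ 3.e-04 -0.e+00 -1.e+00] q [-0.44  0.68  0.72  1.74 -0.54  0.93 -0.89] F [ 1.55 -3.81 -0.59] w 0.0089
local y -0.1441 x 0.0011 z -0.0011 rad 0.1441 ang -179.6 M [-0.55 -0.32  0.02]
```

>>> carry_out([
  {"wx":0,"wy":0,"wz":0,"dx":0,"dy":-0.001,"dz":-0.001,"gripper":1},
  {"wx":0,"wy":0,"wz":0,"dx":0,"dy":0,"dz":-0.001,"gripper":1},
  {"wx":0,"wy":0,"wz":0,"dx":0,"dy":0,"dz":0,"gripper":1},
])

```text
time_s: 22.58
eef_pos: [0.6327, -0.0858, 0.123]
orientation: [0.996, 0.087, 0.0, -0.001]
contact_force: [0.2, 0.4, 5.2]
width: 0.0088
```

```bash
python3 - <<'E'
from h import *
flap()
s=snap('side','side12');crop(s,'c18',180,300,170,290,5)
O=np.array([.6065,.056,0]);ex=np.array([.985,.174,0]);ey=np.array([-.174,.985,0])
for x in(-.036,.036): print(proj(s,O+x*ex-.145*ey+[0,0,.07]))
E
```

```text
t 22.57 tcp [ 0.6327 -0.0858  0.123 ] yaw_y -1.3963 z [-1.0e-04  1.8e-03 -1.0e+00] q [-0.43  0.68  0.72  1.74 -0.55  0.93 -0.88] F [0.24 0.39 5.19] w 0.0088
local y -0.1443 x 0.0012 z -0.0025 rad 0.1443 ang -179.0 M [ 0.21 -0.03 -0.01]
[260.15041736 223.12744043]
[230.02522805 221.02744303]
```

View pics/c18.png

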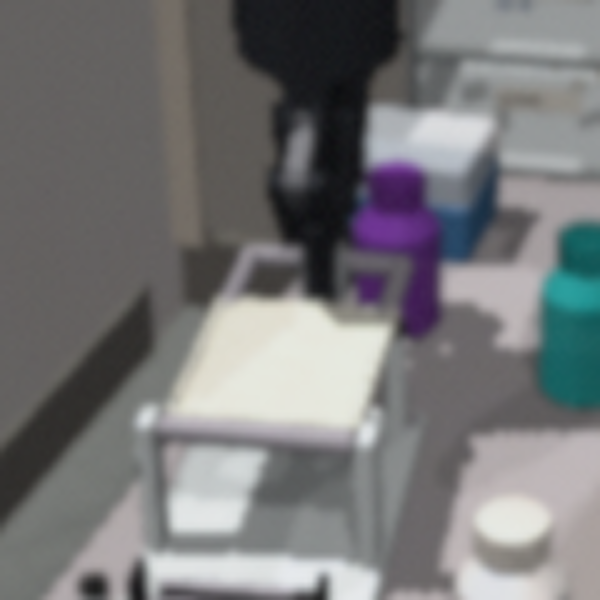

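>>> carry_out([
  {"wx":0,"wy":0,"wz":0,"dx":0,"dy":0,"dz":0,"gripper":0.85},
  {"wx":0,"wy":0,"wz":0,"dx":0,"dy":0,"dz":0,"gripper":0.75},
  {"wx":0,"wy":0,"wz":0,"dx":0,"dy":0,"dz":0,"gripper":0.7},
  {"wx":0,"wy":0,"wz":0,"dx":0,"dy":0,"dz":0,"gripper":0.7},
])

```text
time_s: 23.12
eef_pos: [0.6323, -0.0868, 0.1223]
orientation: [0.996, 0.087, -0.0, -0.0]
contact_force: [0.6, -0.1, -0.1]
width: 0.0258
```

>>> carry_out([
  {"wx":0,"wy":0,"wz":0,"dx":0,"dy":0,"dz":0.005,"gripper":0.7},
  {"wx":0,"wy":0,"wz":0,"dx":0,"dy":0,"dz":0.01,"gripper":0.7},
  {"wx":0,"wy":0,"wz":0,"dx":0,"dy":0,"dz":0.015,"gripper":0.7},
  {"wx":0,"wy":0,"wz":0,"dx":0,"dy":0,"dz":0.02,"gripper":0.7},
  {"wx":0,"wy":0,"wz":0,"dx":0,"dy":0,"dz":0.025,"gripper":0.7},
  {"wx":0,"wy":0,"wz":0,"dx":0,"dy":0,"dz":0.025,"gripper":0.7},
  {"wx":0,"wy":0,"wz":0,"dx":0,"dy":0,"dz":0,"gripper":0.7},
])

```text
time_s: 24.0
eef_pos: [0.6339, -0.0876, 0.226]
orientation: [0.996, 0.087, 0.003, 0.001]
contact_force: [-0.0, -0.3, 0.2]
width: 0.0253
```

```bash
python3 - <<'E'
from h import *
pose()
s=snap('side','side13');crop(s,'c19',180,300,170,330,4)
E
```

```text
t 24.0 tcp [ 0.6339 -0.0876  0.226 ] yaw_y -1.3971 z [ 5.8e-03 -5.0e-04 -1.0e+00] q [-0.49  0.57  0.8   1.67 -0.45  1.09 -0.95] F [-0.01 -0.35  0.2 ] w 0.0253
```

View pics/c19.png

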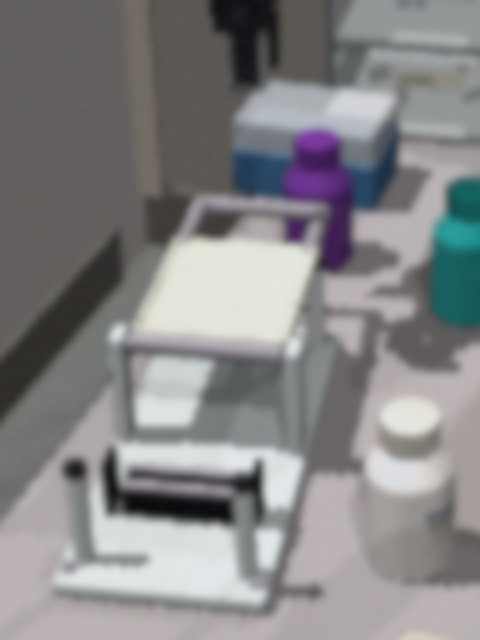

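```bash
python3 - <<'E'
from h import *
t=load('top0');s=load('side0')
def mask(im,x0,x1,y0,y1,f,k,thr):
    c=im[y0:y1,x0:x1].astype(np.float32); big=cv2.resize(c,None,fx=k,fy=k,interpolation=cv2.INTER_CUBIC)
    sat=big.max(2)-big.min(2); m=((sat<thr)&(big.mean(2)>150)).astype(np.uint8)
    n,l,st,ce=cv2.connectedComponentsWithStats(m); 
    i=1+np.argmax(st[1:,4]); m=(l==i).astype(np.uint8)
    cs,_=cv2.findContours(m,cv2.RETR_EXTERNAL,cv2.CHAIN_APPROX_NONE); cc=max(cs,key=cv2.contourArea)
    rc=cv2.minAreaRect(cc); o=big.clip(0,255).astype(np.uint8)[:,:,::-1].copy(); cv2.drawContours(o,[cc],-1,(0,0,255),1); cv2.drawContours(o,[cv2.boxPoints(rc).astype(int)],-1,(0,255,0),1)
    cv2.imwrite('pics/%s.png'%f,o); b=cv2.boxPoints(rc)/k+[x0-.45,y0-.45]; print(f,rc,b.round(1).tolist()); return b
b=mask(t['image'],312,342,240,276,'m1',12,14)
P=np.array([onz(t,*p,.0135) for p in b])
for i in range(4): d=P[(i+1)%4]-P[i]; print(np.round(P[i],4),np.linalg.norm(d).round(4),np.arctan2(d[1],d[0]).round(3))
print(P.mean(0))
mask(s['image'],312,354,228,250,'m2',12,12)
E
cd pics; python3 -c "
import cv2,numpy as np
a=cv2.imread('m1.png');b=cv2.imread('m2.png');H=max(a.shape[0],b.shape[0]);o=np.zeros((H,a.shape[1]+b.shape[1],3),'uint8');o[:a.shape[0],:a.shape[1]]=a;o[:b.shape[0],a.shape[1]:]=b;cv2.imwrite('m.png',cv2.resize(o,None,fx=.85,fy=.85))"
```

```text
m1 ((188.2910919189453, 252.14039611816406), (253.24740600585938, 119.58905029296875), 65.55604553222656) [[318.3, 253.0], [327.4, 248.9], [336.1, 268.1], [327.1, 272.2]]
[ 0.4458 -0.1494  0.0135] 0.0225 -1.163
[ 0.4547 -0.1701  0.0135] 0.0472 -2.737
[ 0.4113 -0.1886  0.0135] 0.0224 1.979
[ 0.4024 -0.1681  0.0135] 0.0472 0.406
[ 0.42854707 -0.16904019  0.0135    ]
m2 ((251.5, 131.5), (263.0, 503.0), 90.0) [[311.6, 227.6], [353.5, 227.6], [353.5, 249.5], [311.6, 249.5]]
```

View pics/m.png

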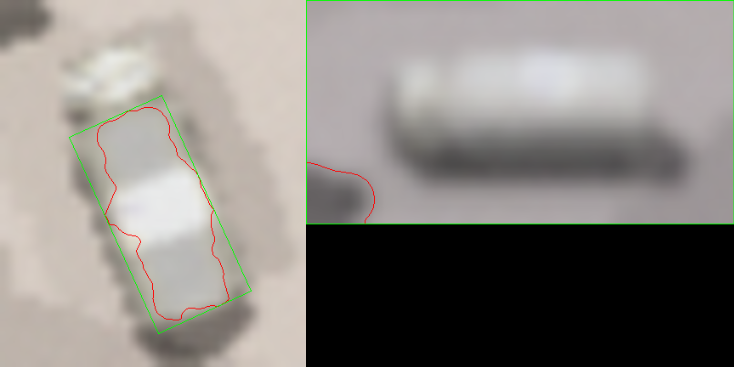

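>>> carry_out([
  {"wx":0,"wy":0,"wz":0.0177,"dx":-0.02,"dy":-0.0079,"dz":0,"gripper":0.7},
  {"wx":0,"wy":0,"wz":0.0177,"dx":-0.02,"dy":-0.0079,"dz":0,"gripper":0.4},
  {"wx":0,"wy":0,"wz":0.0177,"dx":-0.02,"dy":-0.0079,"dz":0,"gripper":0.4},
  {"wx":0,"wy":0,"wz":0.0177,"dx":-0.02,"dy":-0.0079,"dz":0,"gripper":0.4},
  {"wx":0,"wy":0,"wz":0.0177,"dx":-0.02,"dy":-0.0079,"dz":0,"gripper":0.4},
  {"wx":0,"wy":0,"wz":0.0177,"dx":-0.02,"dy":-0.0079,"dz":0,"gripper":0.4},
  {"wx":0,"wy":0,"wz":0.0177,"dx":-0.02,"dy":-0.0079,"dz":0,"gripper":0.4},
  {"wx":0,"wy":0,"wz":0.0177,"dx":-0.02,"dy":-0.0079,"dz":0,"gripper":0.4},
  {"wx":0,"wy":0,"wz":0.0177,"dx":-0.02,"dy":-0.0079,"dz":0,"gripper":0.4},
  {"wx":0,"wy":0,"wz":0.0177,"dx":-0.02,"dy":-0.0079,"dz":0,"gripper":0.4},
  {"wx":0,"wy":0,"wz":0,"dx":0,"dy":0,"dz":-0.02,"gripper":0.4},
  {"wx":0,"wy":0,"wz":0,"dx":0,"dy":0,"dz":-0.02,"gripper":0.4},
  {"wx":0,"wy":0,"wz":0,"dx":0,"dy":0,"dz":-0.02,"gripper":0.4},
  {"wx":0,"wy":0,"wz":0,"dx":0,"dy":0,"dz":-0.02,"gripper":0.4},
  {"wx":0,"wy":0,"wz":0,"dx":0,"dy":0,"dz":0,"gripper":0.4},
  {"wx":0,"wy":0,"wz":0,"dx":0,"dy":0,"dz":0,"gripper":0.4},
])

```text
time_s: 26.05
eef_pos: [0.4326, -0.1662, 0.1432]
orientation: [0.985, 0.174, 0.0, 0.0]
contact_force: [0.0, 0.6, 0.5]
width: 0.0512
```

```bash
python3 - <<'E'
from h import *
pose()
s=snap('side','side14');crop(s,'c20',280,400,140,270,5)
t=snap('top','top14');crop(t,'c21',140,380,130,310,3)
print(proj(s,[.434,-.1665,.0135]))
E
```

```text
t 26.05 tcp [ 0.4326 -0.1662  0.1432] yaw_y -1.2201 z [ 9.e-04 -4.e-04 -1.e+00] q [-0.4   0.37  0.81  2.15 -0.39  0.77 -0.56] F [0.05 0.61 0.53] w 0.0512
[332.65748091 239.02122013]
```

View pics/c20.png

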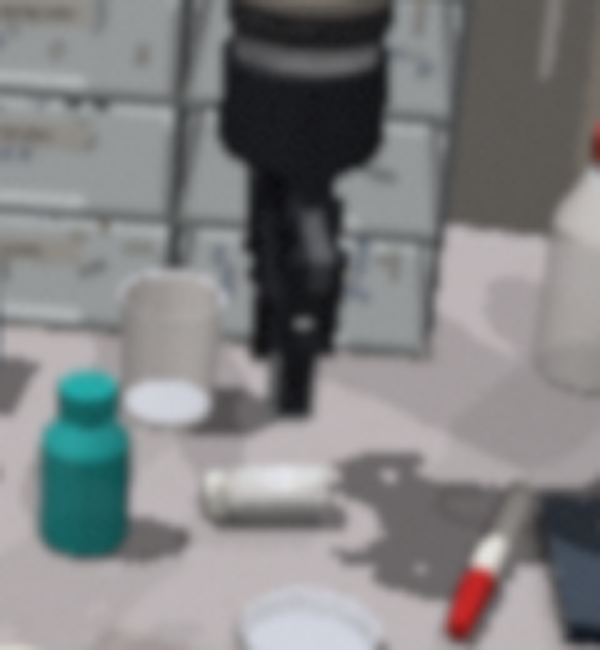

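View pics/c21.png

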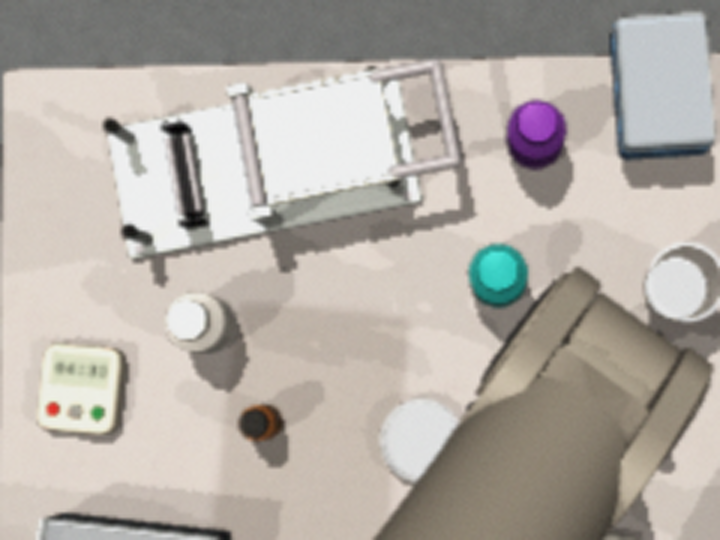

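>>> carry_out([
  {"wx":0,"wy":0,"wz":0,"dx":0.0015,"dy":0,"dz":-0.015,"gripper":0.4},
  {"wx":0,"wy":0,"wz":0,"dx":0,"dy":0,"dz":-0.015,"gripper":0.4},
  {"wx":0,"wy":0,"wz":0,"dx":0,"dy":0,"dz":-0.015,"gripper":0.4},
  {"wx":0,"wy":0,"wz":0,"dx":0,"dy":0,"dz":-0.012,"gripper":0.4},
  {"wx":0,"wy":0,"wz":0,"dx":0,"dy":0,"dz":-0.006,"gripper":0.4},
  {"wx":0,"wy":0,"wz":0,"dx":0,"dy":0,"dz":0,"gripper":0.4},
  {"wx":0,"wy":0,"wz":0,"dx":0,"dy":0,"dz":0,"gripper":0.4},
])

```text
time_s: 27.02
eef_pos: [0.4343, -0.1661, 0.0798]
orientation: [0.985, 0.175, 0.0, 0.0]
contact_force: [0.0, -1.2, -0.3]
width: 0.0508
```

```bash
python3 - <<'E'
from h import *
pose()
s=snap('side','side15');crop(s,'c22',280,400,170,270,5)
E
```

```text
t 27.02 tcp [ 0.4343 -0.1661  0.0798] yaw_y -1.22 z [ 8.e-04 -3.e-04 -1.e+00] q [-0.3   0.49  0.69  2.18 -0.53  0.64 -0.45] F [ 0.04 -1.19 -0.35] w 0.0508
```

View pics/c22.png

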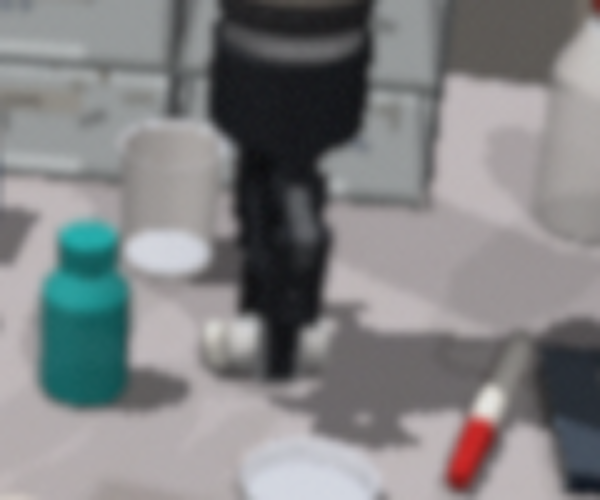

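>>> carry_out([
  {"wx":0,"wy":0,"wz":0,"dx":0,"dy":0,"dz":-0.003,"gripper":0.4},
  {"wx":0,"wy":0,"wz":0,"dx":0,"dy":0,"dz":-0.003,"gripper":0.4},
  {"wx":0,"wy":0,"wz":0,"dx":0,"dy":0,"dz":0,"gripper":0.5},
  {"wx":0,"wy":0,"wz":0,"dx":0,"dy":0,"dz":0,"gripper":0.6},
  {"wx":0,"wy":0,"wz":0,"dx":0,"dy":0,"dz":0,"gripper":0.65},
  {"wx":0,"wy":0,"wz":0,"dx":0,"dy":0,"dz":0,"gripper":0.7},
  {"wx":0,"wy":0,"wz":0,"dx":0,"dy":0,"dz":0,"gripper":0.8},
  {"wx":0,"wy":0,"wz":0,"dx":0,"dy":0,"dz":0,"gripper":0.8},
  {"wx":0,"wy":0,"wz":0,"dx":0,"dy":0,"dz":0,"gripper":0.8},
], squeeze=20)

```text
time_s: 28.2
eef_pos: [0.4341, -0.1659, 0.0736]
orientation: [0.985, 0.175, 0.0, 0.0]
contact_force: [-1.1, 0.5, 2.4]
width: 0.0259
```

```bash
python3 - <<'E'
from h import *
pose()
t=load('top14');crop(t,'c23',170,220,160,215,10)
E
```

```text
t 28.2 tcp [ 0.4341 -0.1659  0.0736] yaw_y -1.2199 z [ 2.e-04 -0.e+00 -1.e+00] q [-0.29  0.5   0.68  2.18 -0.54  0.63 -0.44] F [-1.14  0.48  2.42] w 0.0259
```

View pics/c23.png

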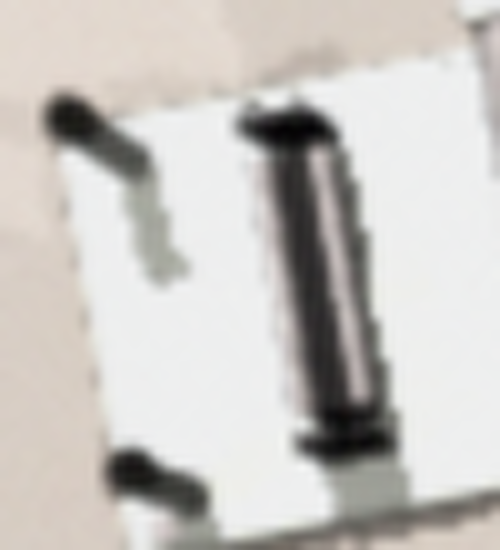

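```bash
python3 - <<'E'
from h import *
t=load('top14');c=lambda x,y:(170+x/10-.45,160+y/10-.45)
P=[onz(t,*c(*p),.033) for p in[(265,155),(290,410),(318,150),(358,400)]];print(np.round(P,4),np.mean(P,0))
print([np.round(onz(t,*c(*p),.042),4) for p in[(285,125),(347,440)]])
s=load('side13');crop(s,'c24',195,260,275,325,10)
O=np.array([.6065,.056]);print(O+.058*np.array([-.174,.985]))
E
```

```text
[[0.6265 0.1247 0.033 ]
 [0.5681 0.1188 0.033 ]
 [0.6274 0.1125 0.033 ]
 [0.57   0.1033 0.033 ]] [0.59801441 0.11481855 0.033     ]
[array([0.6317, 0.1181, 0.042 ]), array([0.5599, 0.1039, 0.042 ])]
[0.596408 0.11313 ]
```

View pics/c24.png

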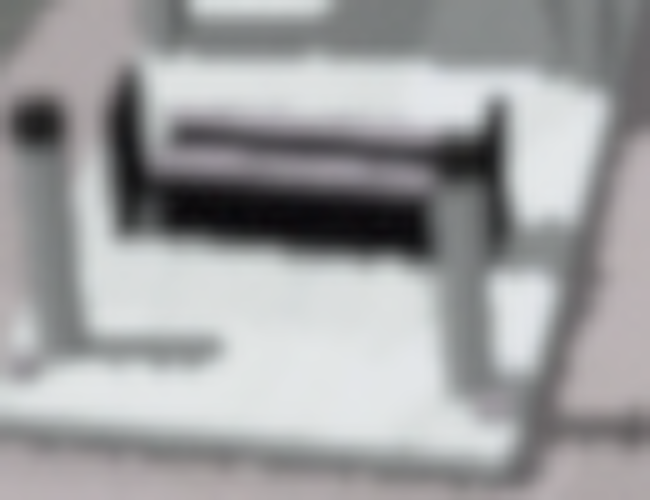

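>>> carry_out([
  {"wx":0,"wy":0,"wz":0,"dx":0,"dy":0,"dz":0.005,"gripper":0.8},
  {"wx":0,"wy":0,"wz":0,"dx":0,"dy":0,"dz":0.01,"gripper":0.8},
  {"wx":0,"wy":0,"wz":0,"dx":0,"dy":0,"dz":0.02,"gripper":0.8},
  {"wx":0,"wy":0,"wz":0,"dx":0,"dy":0,"dz":0.02,"gripper":0.8},
  {"wx":0,"wy":0,"wz":0,"dx":0,"dy":0,"dz":0.02,"gripper":0.8},
  {"wx":0,"wy":0,"wz":0,"dx":0,"dy":0,"dz":0.02,"gripper":0.8},
  {"wx":0,"wy":0,"wz":0,"dx":0,"dy":0,"dz":0.02,"gripper":0.8},
  {"wx":0,"wy":0,"wz":0,"dx":0,"dy":0,"dz":0.015,"gripper":0.8},
  {"wx":0,"wy":0,"wz":0,"dx":0,"dy":0,"dz":0,"gripper":0.8},
])

```text
time_s: 29.32
eef_pos: [0.4347, -0.166, 0.2046]
orientation: [0.985, 0.175, 0.001, 0.0]
contact_force: [0.7, 0.5, -0.3]
width: 0.0257
```

```bash
python3 - <<'E'
from h import *
pose()
c=lambda x,y:(195+x/10-.45,275+y/10-.45)
s=load('side13');P=[onz(s,*c(*p),.033) for p in[(175,125),(440,148),(155,160),(430,180)]];print(np.round(P,4),np.mean(P,0))
s=snap('side','side16');crop(s,'c25',290,390,130,230,6)
E
```

```text
t 29.32 tcp [ 0.4347 -0.166   0.2046] yaw_y -1.2196 z [ 2.6e-03  1.0e-04 -1.0e+00] q [-0.51  0.27  0.9   2.09 -0.27  0.9  -0.67] F [ 0.69  0.48 -0.33] w 0.0257
[[0.6237 0.116  0.033 ]
 [0.5709 0.1068 0.033 ]
 [0.6227 0.1271 0.033 ]
 [0.5691 0.1166 0.033 ]] [0.5966002 0.1166232 0.033    ]
```

View pics/c25.png

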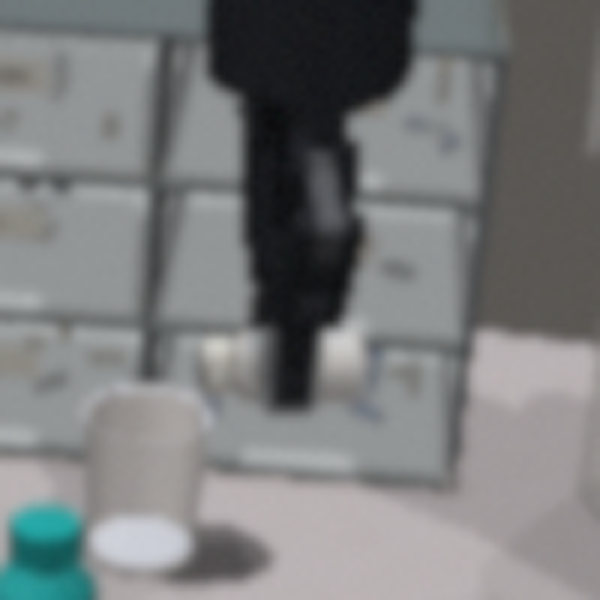

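```bash
python3 - <<'E'
from h import *
s=load('side16'); c=lambda p:(np.array(p)-[290,130])*6+2.5
T=np.array([.4347,-.166,.2046-.0601]);T[0]+=.0026*.06; a=np.array([np.cos(.351),np.sin(.351),0])
for d in(.03,-.03,0):print(d,c(proj(s,T+d*a)))
E
```

```text
0.03 [201.96113704 369.44789061]
-0.03 [356.14023677 367.27967553]
0 [279.19691683 368.36172665]
```

>>> carry_out([
  {"wx":0,"wy":0,"wz":-0.0147,"dx":0.0136,"dy":0.0233,"dz":0,"gripper":0.8},
  {"wx":0,"wy":0,"wz":-0.0147,"dx":0.0136,"dy":0.0233,"dz":0,"gripper":0.8},
  {"wx":0,"wy":0,"wz":-0.0147,"dx":0.0136,"dy":0.0233,"dz":0,"gripper":0.8},
  {"wx":0,"wy":0,"wz":-0.0147,"dx":0.0136,"dy":0.0233,"dz":0,"gripper":0.8},
  {"wx":0,"wy":0,"wz":-0.0147,"dx":0.0136,"dy":0.0233,"dz":0,"gripper":0.8},
  {"wx":0,"wy":0,"wz":-0.0147,"dx":0.0136,"dy":0.0233,"dz":0,"gripper":0.8},
  {"wx":0,"wy":0,"wz":-0.0147,"dx":0.0136,"dy":0.0233,"dz":0,"gripper":0.8},
  {"wx":0,"wy":0,"wz":-0.0147,"dx":0.0136,"dy":0.0233,"dz":0,"gripper":0.8},
  {"wx":0,"wy":0,"wz":-0.0147,"dx":0.0136,"dy":0.0233,"dz":0,"gripper":0.8},
  {"wx":0,"wy":0,"wz":-0.0147,"dx":0.0136,"dy":0.0233,"dz":0,"gripper":0.8},
  {"wx":0,"wy":0,"wz":-0.0147,"dx":0.0136,"dy":0.0233,"dz":0,"gripper":0.8},
  {"wx":0,"wy":0,"wz":-0.0147,"dx":0.0137,"dy":0.0235,"dz":0,"gripper":0.8},
  {"wx":0,"wy":0,"wz":0,"dx":0,"dy":0,"dz":-0.02,"gripper":0.8},
  {"wx":0,"wy":0,"wz":0,"dx":0,"dy":0,"dz":-0.02,"gripper":0.8},
  {"wx":0,"wy":0,"wz":0,"dx":0,"dy":0,"dz":-0.02,"gripper":0.8},
  {"wx":0,"wy":0,"wz":0,"dx":0,"dy":0,"dz":0,"gripper":0.8},
  {"wx":0,"wy":0,"wz":0,"dx":0,"dy":0,"dz":0,"gripper":0.8},
])

```text
time_s: 31.5
eef_pos: [0.5975, 0.1133, 0.1438]
orientation: [0.996, 0.087, 0.0, 0.0]
contact_force: [0.4, 0.1, 0.4]
width: 0.0256
```

```bash
python3 - <<'E'
from h import *
st=pose()
s=snap('side','side17');crop(s,'c26',185,265,225,325,6)
c=lambda p:(np.array(p)-[185,225])*6+2.5
T=st['eef_pos']-[0,0,.0601]; a=np.array([.985,.174,0])
for d in(.03,-.03,0):print(d,c(proj(s,T+d*a)))
for d in(.035,-.035): print('stop',c(proj(s,np.array([.5965,.1135,.042])+d*a)))
E
```

```text
t 31.5 tcp [0.5975 0.1133 0.1438] yaw_y -1.3972 z [ 5.e-04 -2.e-04 -1.e+00] q [-0.79  0.61  0.74  1.81 -0.5   0.92 -1.23] F [0.42 0.12 0.44] w 0.0256
0.03 [140.55983398 252.09839552]
-0.03 [324.52463432 266.8757761 ]
0 [232.22547737 259.46164162]
stop [137.84596179 355.4148028 ]
stop [347.43447596 373.06575301]
```

View pics/c26.png

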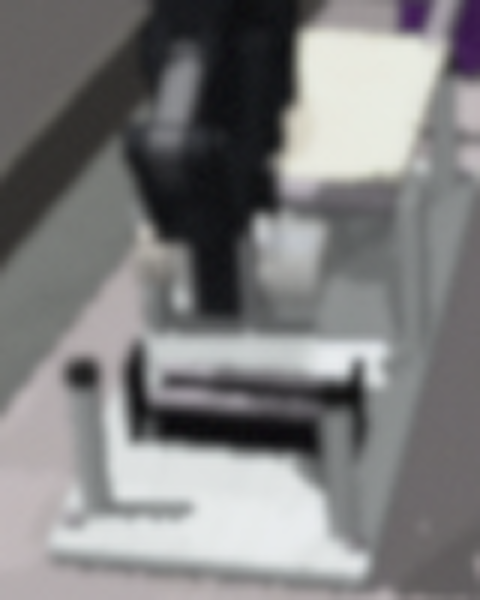

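>>> carry_out([
  {"wx":0,"wy":0,"wz":0,"dx":-0.002,"dy":0,"dz":-0.01,"gripper":0.8},
  {"wx":0,"wy":0,"wz":0,"dx":0,"dy":0,"dz":-0.01,"gripper":0.8},
  {"wx":0,"wy":0,"wz":0,"dx":0,"dy":0,"dz":-0.006,"gripper":0.8},
  {"wx":0,"wy":0,"wz":0,"dx":0,"dy":0,"dz":-0.004,"gripper":0.8},
  {"wx":0,"wy":0,"wz":0,"dx":0,"dy":0,"dz":0,"gripper":0.8},
  {"wx":0,"wy":0,"wz":0,"dx":0,"dy":0,"dz":0,"gripper":0.8},
])

```text
time_s: 32.3
eef_pos: [0.5956, 0.1139, 0.1138]
orientation: [0.996, 0.087, 0.0, 0.0]
contact_force: [-0.8, -0.2, -0.5]
width: 0.026
```

```bash
python3 - <<'E'
from h import *
st=pose()
s=snap('side','side18');crop(s,'c27',185,265,235,325,7)
E
```

```text
t 32.3 tcp [0.5956 0.1139 0.1138] yaw_y -1.3963 z [ 5.e-04 -1.e-04 -1.e+00] q [-0.78  0.64  0.71  1.83 -0.54  0.87 -1.2 ] F [-0.75 -0.22 -0.47] w 0.026
```

View pics/c27.png

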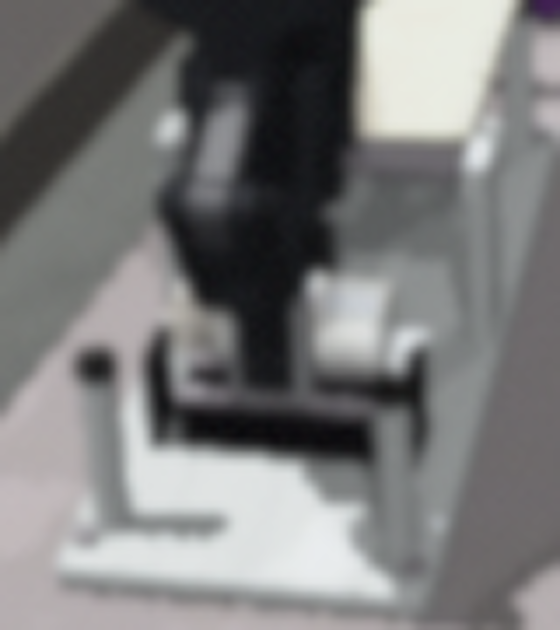

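>>> carry_out([
  {"wx":0,"wy":0,"wz":0,"dx":-0.0015,"dy":-0.0003,"dz":0,"gripper":0.8},
  {"wx":0,"wy":0,"wz":0,"dx":0,"dy":0,"dz":-0.003,"gripper":0.8},
  {"wx":0,"wy":0,"wz":0,"dx":0,"dy":0,"dz":-0.003,"gripper":0.8},
  {"wx":0,"wy":0,"wz":0,"dx":0,"dy":0,"dz":0,"gripper":0.8},
  {"wx":0,"wy":0,"wz":0,"dx":0,"dy":0,"dz":0,"gripper":0.8},
])

```text
time_s: 32.98
eef_pos: [0.5939, 0.1136, 0.1075]
orientation: [0.996, 0.087, -0.0, 0.0]
contact_force: [-1.0, -0.6, 1.0]
width: 0.0261
```

```bash
python3 - <<'E'
from h import *
st=pose()
s=snap('side','side19');crop(s,'c28',185,265,235,325,7)
E
```

```text
t 32.98 tcp [0.5939 0.1136 0.1075] yaw_y -1.3963 z [-0.e+00 -2.e-04 -1.e+00] q [-0.77  0.65  0.7   1.84 -0.54  0.86 -1.2 ] F [-0.99 -0.65  0.96] w 0.0261
```

View pics/c28.png

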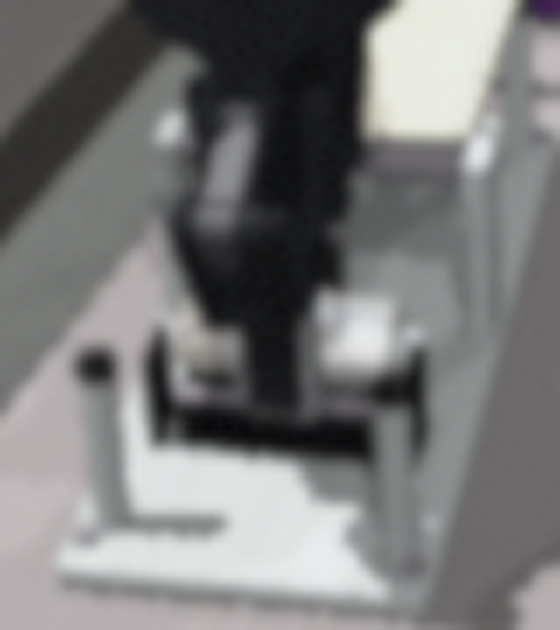

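Vial between the stops, ~2 mm above the rails. Last millimetres slowly.

>>> carry_out([
  {"wx":0,"wy":0,"wz":0,"dx":0,"dy":0,"dz":-0.0012,"gripper":0.8},
  {"wx":0,"wy":0,"wz":0,"dx":0,"dy":0,"dz":-0.001,"gripper":0.8},
  {"wx":0,"wy":0,"wz":0,"dx":0,"dy":0,"dz":0,"gripper":0.8},
])

```text
time_s: 33.4
eef_pos: [0.594, 0.1135, 0.1055]
orientation: [0.996, 0.087, 0.0, 0.0]
contact_force: [0.2, 0.5, 0.9]
width: 0.0262
```

```bash
python3 - <<'E'
from h import *
st=pose()
E
```

```text
t 33.4 tcp [0.594  0.1135 0.1055] yaw_y -1.3964 z [ 2.e-04 -0.e+00 -1.e+00] q [-0.77  0.65  0.7   1.84 -0.55  0.85 -1.2 ] F [0.24 0.54 0.9 ] w 0.0262
```

>>> carry_out([
  {"wx":0,"wy":0,"wz":0,"dx":0,"dy":0,"dz":-0.001,"gripper":0.8},
  {"wx":0,"wy":0,"wz":0,"dx":0,"dy":0,"dz":0,"gripper":0.8},
  {"wx":0,"wy":0,"wz":0,"dx":0,"dy":0,"dz":0,"gripper":0.8},
])

```text
time_s: 33.78
eef_pos: [0.5942, 0.1135, 0.1051]
orientation: [0.996, 0.087, 0.0, -0.0]
contact_force: [-0.8, -0.0, 6.6]
width: 0.0261
```

>>> carry_out([
  {"wx":0,"wy":0,"wz":0,"dx":0,"dy":0,"dz":0,"gripper":0.68},
  {"wx":0,"wy":0,"wz":0,"dx":0,"dy":0,"dz":0,"gripper":0.64},
  {"wx":0,"wy":0,"wz":0,"dx":0,"dy":0,"dz":0,"gripper":0.58},
  {"wx":0,"wy":0,"wz":0,"dx":0,"dy":0,"dz":0,"gripper":0.5},
  {"wx":0,"wy":0,"wz":0,"dx":0,"dy":0,"dz":0,"gripper":0.5},
])

```text
time_s: 34.4
eef_pos: [0.5938, 0.1136, 0.1043]
orientation: [0.996, 0.087, -0.0, 0.0]
contact_force: [0.0, -0.5, -0.3]
width: 0.0426
```

>>> carry_out([
  {"wx":0,"wy":0,"wz":0,"dx":0,"dy":0,"dz":0.005,"gripper":0.5},
  {"wx":0,"wy":0,"wz":0,"dx":0,"dy":0,"dz":0.01,"gripper":0.5},
  {"wx":0,"wy":0,"wz":0,"dx":0,"dy":0,"dz":0.02,"gripper":0.5},
  {"wx":0,"wy":0,"wz":0,"dx":0,"dy":0,"dz":0.025,"gripper":0.5},
  {"wx":0,"wy":0,"wz":0,"dx":0,"dy":0,"dz":0.025,"gripper":0.5},
  {"wx":0,"wy":0,"wz":0,"dx":0,"dy":0,"dz":0.03,"gripper":0.5},
  {"wx":0,"wy":0,"wz":0,"dx":-0.03,"dy":-0.03,"dz":0.03,"gripper":0.5},
  {"wx":0,"wy":0,"wz":0,"dx":-0.03,"dy":-0.03,"dz":0,"gripper":0.5},
  {"wx":0,"wy":0,"wz":0,"dx":-0.03,"dy":-0.03,"dz":0,"gripper":0.5},
  {"wx":0,"wy":0,"wz":0,"dx":-0.03,"dy":-0.03,"dz":0,"gripper":0.5},
  {"wx":0,"wy":0,"wz":0,"dx":0,"dy":-0.04,"dz":0,"gripper":0.5},
  {"wx":0,"wy":0,"wz":0,"dx":0,"dy":-0.04,"dz":0,"gripper":0.5},
  {"wx":0,"wy":0,"wz":0,"dx":0,"dy":-0.04,"dz":0,"gripper":0.5},
  {"wx":0,"wy":0,"wz":0,"dx":0,"dy":0,"dz":0,"gripper":0.5},
])

```text
time_s: 36.15
eef_pos: [0.4733, -0.1305, 0.2509]
orientation: [0.997, 0.083, 0.001, 0.001]
contact_force: [-0.4, 1.0, -0.8]
width: 0.043
```

```bash
python3 - <<'E'
from h import *
st=pose()
s=snap('side','side20');crop(s,'c29',170,310,180,330,5)
t=snap('top','top20');crop(t,'c30',140,380,130,310,3)
E
```

```text
t 36.15 tcp [ 0.4733 -0.1305  0.2509] yaw_y -1.4037 z [ 0.0023 -0.0012 -1.    ] q [-0.66  0.27  0.99  1.99 -0.26  1.01 -0.95] F [-0.35  1.03 -0.79] w 0.043
```

View pics/c29.png

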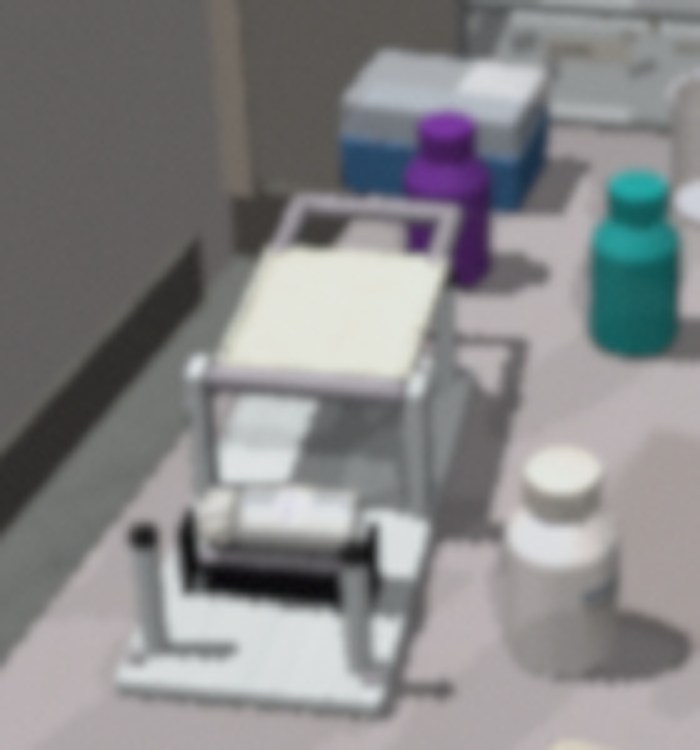

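View pics/c30.png

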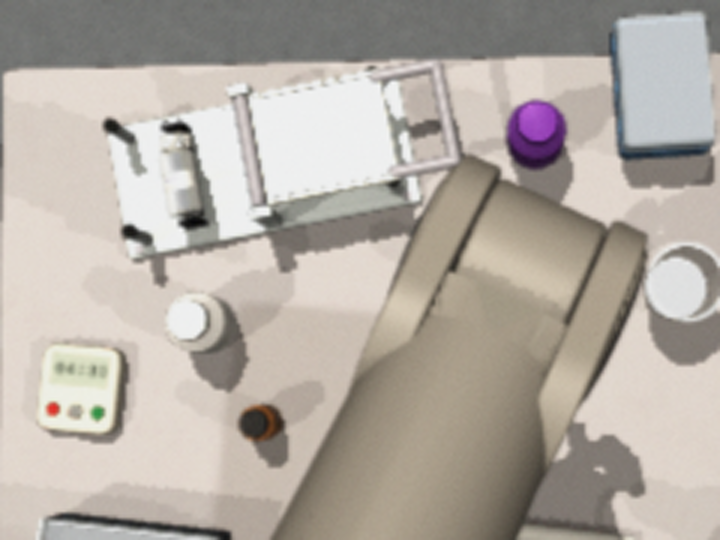

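```bash
python3 - <<'E'
from h import *
s=load('side20');t=load('top20')
print(tri(t,(140+180/3-.3,130+178/3-.3),s,(170+280/5-.4,180+514/5-.4)))
crop(s,'c31',200,255,265,310,10); crop(t,'c32',180,215,165,210,10)
E
cd pics; python3 -c "
import cv2,numpy as np
a=cv2.imread('c31.png');b=cv2.imread('c32.png');o=np.zeros((450,900,3),'uint8');o[:450,:550]=a;o[:450,550:]=b;cv2.imwrite('c33.png',cv2.resize(o,(800,400)))"
```

```text
(array([0.59327773, 0.11313831, 0.04926592]), np.float64(0.0029424472866254035))
```

View pics/c33.png

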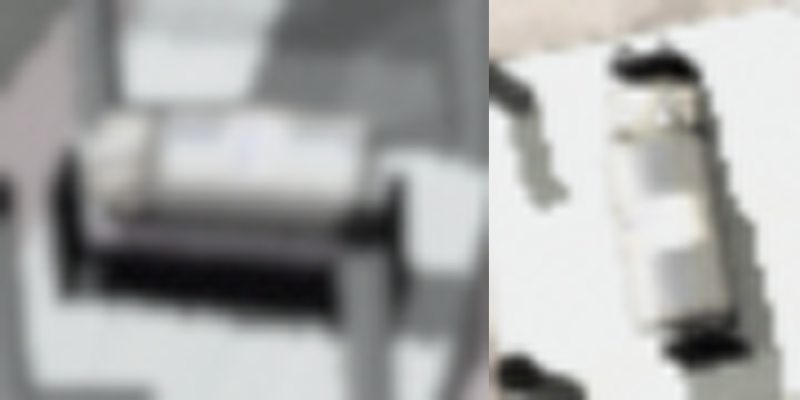

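The vial lies level on the rails between the end stops, with visible room at both ends. Measured middle is (0.593, 0.113, 0.049), against an expected seat of (0.5965, 0.1135, 0.045). Handing in.

```bash
python3 - <<'E'
from h import *
print(r.finish_job())
E
```

```text
the job is handed in; nothing more can be done
None
```

I did all three steps in the order asked and handed the job in at about 36 s; the report gives no verdict.

- **Bottle:** I lifted the white bottle off the base plate and stood it upright on the bare table at about (0.485, 0.100). Both last pictures show it standing there.
- **Flap:** I carried it by its bar over to the landing half and kept hold until it touched its stop, at about 5 N. Peak wrist force on the swing was about 12 N. After release it stayed level on the posts, with the bar where the picture should show it when fully down.
- **Vial:** I laid it on the rails and released it after a contact force of about 7 N. The last pictures show it level between the end stops with room at both ends. Its middle measured about (0.593, 0.113, 0.049).
- **Bystanders and look-alikes:** Those in view in the last pictures stood where they were, and I never touched any of them.

**Checks that disagreed:**
- The vial's middle came out about 4 mm high and 3 mm off along the rails against the expected seat at (0.5965, 0.1135, 0.045). The two views missed each other by 3 mm there. The contact height agreed with the vial sitting on the rails.
- My estimates of the cradle's centre differed by up to 6 mm between views. I took a middle value and corrected it by eye.
- The vial's direction on the table came out between 0.27 and 0.41 rad; I used 0.35 and the grasp held.

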